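# Book and re-index the lead-length stop

### The job

Change the lead-length stop over to the next longer lead: first pick up the hand scanner from its rubber mat, aim it square at the middle of the stop's bar label from about 7 cm away and hold it steady there for two seconds, then lay it back flat on the mat. Then pull up the stop's lock plunger by its black knob, slide the sleeve exactly one hole further away from the tall datum plate and let the pin drop fully home in that hole. Finish while still holding the knob with the pin fully home, and leave the other things on the bench where they are.

Things in the scene. Friction and masses are not known exactly. Their poses are not given: they have to be found in the camera images.
- rest_mat: flat black rubber mat fixed on the worktop, 150 (x) x 90 (y) x 3 mm; origin at the centre of its underside, x along its length. It is left of the spot welder, a machine 0.4 m tall in the middle of the bench (x 0.53 to 0.67, y -0.06 to 0.07), and the stop is right of it: carry things past the welder's front
- scanner: grey pocket scanner, loose, about 140 g, lying flat on the mat: 100 (x) x 40 (y) x 30 mm high, its last 26 mm at the window end 46 mm wide, 32 mm high. Origin at the centre of its underside; +x along the beam, out of the black window end; z up. Can be gripped from above across its 40 mm width at the origin
- scan_window (a point): middle of the scanner's window, on its front end: 50 mm ahead (+x) of and 16 mm above the scanner's origin; axes as the scanner's
- scan_spot (a point): the point 80 mm straight ahead of the window on the beam: 130 mm ahead (+x) of and 16 mm above the scanner's origin; axes as the scanner's. The reading wants it near the label
- stop_base: lead-length stop, fixed on the worktop: steel base plate 100 (x) x 300 (y) x 6 mm, above it a horizontal square aluminium tube 30 x 30 mm along y, top face at 70 mm, on grey posts at y = +/-100 mm. Five 10 mm holes in the tube's top at y = -50, -25, 0, 25, 50 mm. Origin at the centre of the base plate's underside; -x is the front with the label
- label (a point): middle of the bar label: white paper 66 wide x 34 mm high with black bars, upright on the front (-x side) of the stop, 48.6 mm in front of and 40 mm above the stop's origin (the plate that carries it is 84 mm wide and 62 mm high). Axes as stop_base, so the label faces along -x
- stop_sleeve (a joint): position of the steel sleeve (44 x 50 x 47 mm, around the tube, top at height 76 mm) along the stop's +y, in m: 0 with its pin in the middle hole (as it starts), +/-0.025 in the neighbouring holes, end stops at +/-0.052. Slides against about 1.5 N of friction, but only with the pin pulled clear
- lock_plunger (a joint): lift of the spring lock plunger on the sleeve, m: 0 fully home, 0.0085 when the pin just clears the tube, 0.016 fully pulled. Spring pushes down with 3 N home, 5.5 N fully pulled. The 8 mm pin has a round end; let go between holes it rides on the tube and drops in on reaching a hole (within about 3 mm). It travels with the sleeve, so the knob can move the sleeve
- knob_top (a point): top centre of the plunger's black round knob, on the pin's axis. Knob: 25 mm across, 28 mm tall, upright; home, it spans heights 83 to 111 mm above the worktop (sleeve collar below it up to 82 mm), gripped from above. Axes as stop_base
- datum_plate: tall steel plate, 80 wide x 8 thick x 88 mm high, standing on the base plate at one end of the stop, 118 mm from its middle; which end varies. Lead length is measured from it. Origin at the centre of its underside, under the tube's axis; the knob starts 118 mm from it (seen from above) and must end at 143 mm
- end_bracket: low steel bracket, 60 wide, 26 mm high, at the other end of the stop, 118 mm from its middle. Origin at the centre of its underside
- gauge: loose grey gauge block, 22 x 52 x 14 mm; leave alone
- tape: loose roll of black tape, 53 mm across, 19 mm high; leave alone
- tip_a: loose copper electrode tip standing upright, 16 mm across, 38 mm tall; leave alone

How it is judged:
On the way, in this order (a step that is already met when the one before it is completed fails the run):
1. the held scanner is aimed square at the label and held steady for a second (contact force between the fingers and scanner above 0.5 N and x of scan_window in the frame of label between -0.13 and -0.035 m and x of scan_spot in the frame of label between -0.06 and 0.06 m and y of scan_spot in the frame of label between -0.022 and 0.022 m and z of scan_spot in the frame of label between -0.018 and 0.018 m and angle between the x axis of scanner and the x axis of stop_base, either way round below 0.25 rad and angle between scanner's own z axis and vertical below 0.3 rad and linear speed of scanner below 0.03 m/s), for 1 s.
2. the scanner is laid back flat on its mat and let go (x of scanner in the frame of rest_mat between -0.05 and 0.05 m and y of scanner in the frame of rest_mat between -0.04 and 0.04 m and height (world z) of scanner below 0.008 m and angle between scanner's own z axis and vertical below 0.15 rad and contact force between the fingers and scanner below 0.1 N), for 0.2 s.
3. the lock plunger is pulled up with the fingers at the hole where it started (value of joint lock_plunger above 0.007 m and contact force between the fingers and lock_plunger above 0.5 N and horizontal distance between knob_top and datum_plate between 0.11 and 0.126 m), for 0.05 s.
At the end, for the whole second after the job is handed in: Fingers hold the knob (over 2 N); pin home (lift under 1.5 mm) in the next hole away from the datum plate (knob axis 143 mm from it, +/-2.5), sleeve still; scanner flat and released on the mat, centre within 50 mm along and 40 mm across of the mat's centre (all of step 2 and horizontal distance between knob_top and datum_plate between 0.1405 and 0.1455 m and value of joint lock_plunger below 0.0015 m and contact force between the fingers and lock_plunger above 2 N and velocity of joint stop_sleeve between -0.005 and 0.005 m/s); the arm keeps its last pose, push and grip.
It fails at once if the grey gauge block is pushed more than 3 cm (distance of gauge from where it was at the start of the episode above 0.03 m).
It fails at once if the roll of black tape is pushed more than 3 cm (distance of tape from where it was at the start of the episode above 0.03 m).
It fails at once if the upright copper electrode tip is pushed more than 3 cm (distance of tip_a from where it was at the start of the episode above 0.03 m).
It also fails if it takes over 61 s, if anything falls off the work surface, if the arm or the gripper's body presses on something with over 40 N, if the wrist force passes 120 N, or if a joint passes its speed limit or range.

### The arm

A 6-joint arm with a two-finger parallel gripper is mounted at the origin on a cart in front of the work surface, level with it; the furniture and walls round the work are solid. World frame = base frame: x ahead of the robot, y to its left, z up, the work surface at z = 0. Lengths are in m, angles in rad, forces in N, time in s.
With the tool pointing down it reaches from about 0.375 to 0.9 m from the base axis. Payload 3.1 kg.
Tool frame: the origin (TCP) lies on the centre line of the jaws, within the pads' length; the fingertips stand robot.finger_overhang ahead of it and the grasp point (between the pads) lies 2 mm behind it (robot.finger_overhang is the distance from the TCP to the fingertips, in m); z points along the fingers, y is the direction in which the jaws open and shut (so a half turn about z gives the same grasp; the last joint's range is limited). The gripper opens to 87 mm and grips with 3 to 60 N. Pads are 19 mm wide; open, the fingers measure 117 mm over their backs; the gripper's body (75 mm by 190 mm) begins 51 mm behind the grasp point.
Start: joints at [-1.409, 0.527, 1.433, -0, 1.181, -0.178], TCP at [0.209, -0.589, 0.211] pointing down, gripper open.
Joint ranges: [-3.08, 3.08], [-0.75, 2.2], [0.22, 2.44], [-1.43, 4.57], [0, 2.65], [-2.85, 2.85]. Speed limits (rad/s): [2.79, 2.79, 3.14, 3.14, 3.14, 3.14].

### API

Orientations are given as a unit quaternion [x, y, z, w].
In Python, from rig import robot gives the robot as it stands. The module is installed in compiled form; this text tells all that it offers.
- The arm moves only by the tool step_arm, never from a script. Its arguments are lists of equal length, an entry for each row: "slide": the shift along the tool's x, y, z in mm, a list of three; "twist": the turn about the tool's z in degrees. A call has 1 to 20 rows; each row shifts and turns the commanded pose from where the row before left it, along the tool's axes as they then stand; what a row does not reach is not made up. A row lasts 1/12 s, in which the tool goes at most 41.7 mm and 7.16 degrees, less where a joint would pass 70% of its speed; a pose out of reach is approached as far as the arm can. A call is refused whole if a number of a shift passes 41.7 or a number of a turn 7.16, either way. A call with a gripper value outside its range is refused whole. "jaw" is the finger opening in mm, from 0 to 87, set as the call begins (left out, the last holds). The fingers move at their own pace and stop on an object; "force" is the grip in N (left out, the last holds). Time passes only in rows, so rows that do not move let the fingers close. It gives the time, the measured TCP pose, the force and the opening at its end, in the units of the state.
- robot.get_obs(): the state, without advancing time (a new reading comes with each control period).
- robot.camera(name): name is "scene" or "top" or "wrist"; returns a dict with "color" (480x640x3 uint8, blue, green, red), "depth" (480x640 float32, m along the optical axis (not along the pixel's ray), 0 where there is no reading), "camera_matrix" (3x3 intrinsics, pixels), "origin" and "orientation" of the camera in the world. Camera axes: x right, y down, z forward; pixel columns grow to the right and rows downward; lengths in m; the calibration is good to about 2 mm. A picture is of the moment at which its call begins.
- robot.hand_in(): hands the job in, once; it reports no verdict.
The state is a dict: "time": time; "q": joint angles; "joint_velocities": joint speeds; "joint_torque": joint torques, N m; "position": TCP position; "tool_rot": TCP orientation; "ft_force": force on the tool from outside, world axes, zero at the start; "moment": the same for the moment, N m; "grip_width": finger opening in m.
Only numpy, scipy, OpenCV 4.12 (cv2) and the standard library are available. Lean on these libraries where they do the work, as an engineer would, in place of code of your own. Each camera call takes 0.05 s, during which the arm holds its last target.

## Working session

There is one attempt and no reset: what is moved stays moved. The work goes in short steps, Python scripts to look and compute and a tool call to move; the robot and the scene stay as the last step left them, time stands still between calls to the robot, and variables do not carry over. Pictures are saved under pics/ and viewed, and the job is handed in when it is done.

Besides the shell and the picture viewer there is one more tool, called after "Request:" by a JSON object that holds its "fn" and its "kwargs". step_arm: Moves the arm, as the interface text tells. Its arguments: {"type":"object","properties":{"slide":{"type":"array","items":{"type":"array","items":{"type":"number"}}},"twist":{"type":"array","items":{"type":"number"}},"jaw":{"type":"number"},"force":{"type":"number"}},"required":["slide","twist"]}

```bash
mkdir -p pics; ls
cat > h.py <<'E'
from rig import robot
import numpy as np, cv2
from scipy.spatial.transform import Rotation as R
def snap(n,f):
    c=robot.camera(n); cv2.imwrite('pics/'+f+'.png',c['color']); np.savez('pics/'+f+'.npz',**c); return c
def load(f): return dict(np.load('pics/'+f+'.npz'))
def px(c,u,v,z=None,d=None):
    """world pt at pixel; z: intersect plane height, else depth"""
    K=np.array(c['camera_matrix']);o=np.array(c['origin']);r=R.from_quat(c['orientation']).as_matrix()
    ray=r@np.array([(u-K[0,2])/K[0,0],(v-K[1,2])/K[1,1],1])
    if z is not None: return o+ray*(z-o[2])/ray[2]
    return o+ray*(c['depth'][int(v),int(u)] if d is None else d)
def proj(c,p):
    K=np.array(c['camera_matrix']);r=R.from_quat(c['orientation']).as_matrix()
    q=r.T@(np.array(p)-c['origin']); return (K@q/q[2])[:2]
E
python3 - <<'E'
from h import *
o=robot.get_obs(); print(o, robot.finger_overhang)
for n in ['scene','top','wrist']:
    c=snap(n,n+'0'); print(n,c['origin'],c['orientation'],c['camera_matrix'])
E
```

```text
pics
{'time': 0.0, 'q': array([-1.40849072e+00,  5.28468596e-01,  1.43390287e+00, -3.41731652e-05,
        1.18136145e+00, -1.78512160e-01]), 'joint_velocities': array([ 8.24377514e-04, -1.71970401e-05, -1.46651209e-03, -7.66647212e-04,
       -1.27141106e-03,  1.04320874e-03]), 'joint_torque': array([ 1.31328718e-03, -4.40029407e+01, -1.76595891e+01,  6.34506997e-02,
        5.82030870e-02, -1.55038115e-04]), 'position': array([ 0.2087991 , -0.58829523,  0.21006997]), 'tool_rot': array([ 9.85513841e-01,  1.69591636e-01, -7.12823685e-06, -1.07022670e-03]), 'ft_force': array([ 0.50919235,  0.29535213, -0.61067757]), 'moment': array([0.01702055, 0.01414132, 0.05093328]), 'grip_width': 0.08703100621308511} 0.017
scene [ 0.60771583 -0.67210536  1.24343407] [ 0.96536326  0.07415192 -0.01412019 -0.24975167] [[556.22394272   0.         318.69088242]
 [  0.         556.22394272 236.9658042 ]
 [  0.           0.           1.        ]]
top [ 0.40172353 -0.05099463  1.24823687] [-0.70164357  0.71095367 -0.02966751  0.03689198] [[474.90457901   0.         324.70930811]
 [  0.         474.90457901 237.4531008 ]
 [  0.           0.           1.        ]]
wrist [ 0.27344975 -0.56617894  0.38445178] [ 0.81022826 -0.572417   -0.0734281   0.1023585 ] [[406.89928449   0.         319.65423706]
 [  0.         406.89928449 247.8236657 ]
 [  0.           0.           1.        ]]
```

View pics/scene0.png

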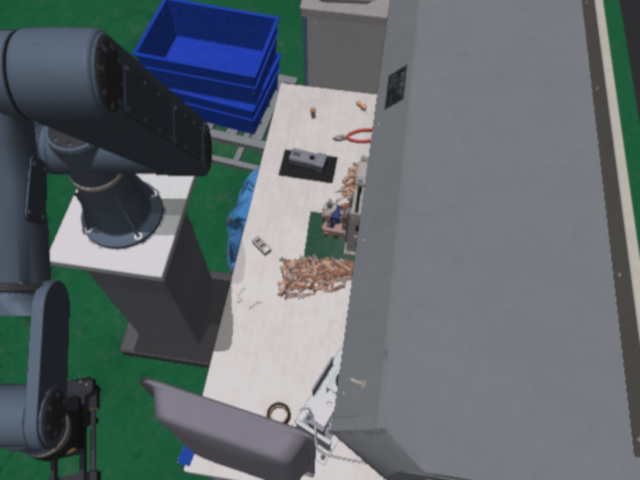

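View pics/top0.png

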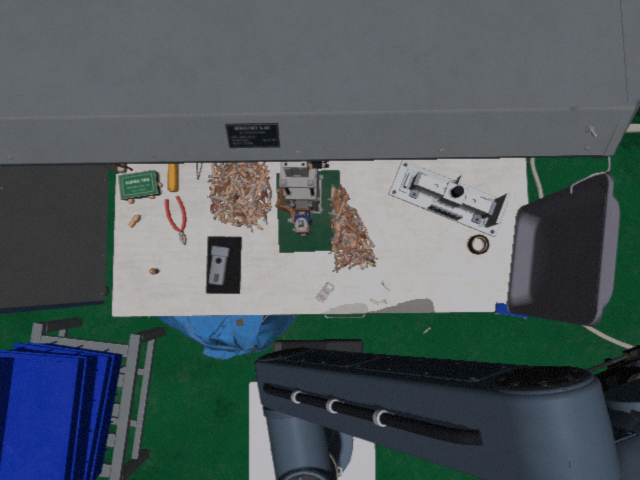

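View pics/wrist0.png

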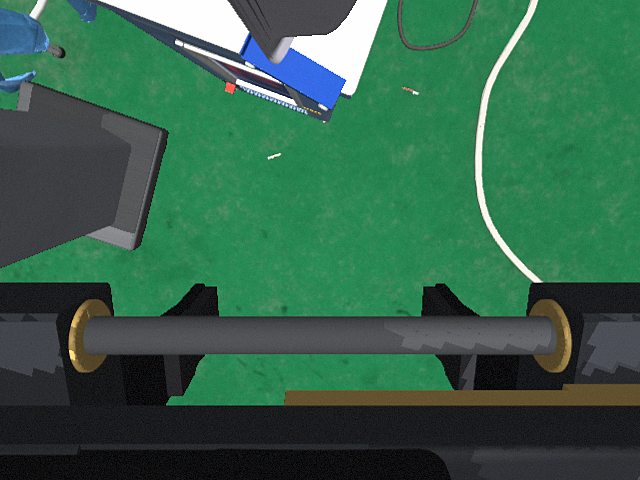

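Run:
```python
from h import *
c=load('top0')
cv2.imwrite('pics/t_l.png',cv2.resize(c['color'][150:320,100:300],None,fx=4,fy=4,interpolation=cv2.INTER_CUBIC)[:600])
cv2.imwrite('pics/t_r.png',cv2.resize(c['color'][150:270,370:530],None,fx=5,fy=5,interpolation=cv2.INTER_CUBIC))
for n,u,v in [('hood edge',320,150),('hood edge l',100,160),('hood edge r',500,155),('hood mid',320,60),('welder',300,165),('welder front',302,222),('mat',225,285),('table',450,280),('bin top',520,300),('bin top l',605,180),('bin2',520,200),('scan',218,265),('heap',240,190),('heap2',355,240),('tape',478,237),('binrim r',610,250)]:
    print(n,px(c,u,v).round(3))
```

```text
hood edge [ 0.622 -0.038  0.472]
hood edge l [0.613 0.337 0.462]
hood edge r [ 0.612 -0.341  0.459]
hood mid [ 0.752 -0.04   0.527]
welder [0.618 0.001 0.388]
welder front [0.54  0.011 0.166]
mat [0.398 0.223 0.005]
table [ 0.404 -0.363  0.006]
bin top [ 0.351 -0.528  0.041]
bin top l [ 0.574 -0.535  0.425]
bin2 [ 0.612 -0.557  0.001]
scan [0.449 0.235 0.034]
heap [0.645 0.181 0.024]
heap2 [ 0.508 -0.117  0.04 ]
tape [ 0.514 -0.436  0.019]
binrim r [ 0.452 -0.541  0.415]
```

View pics/t_l.png

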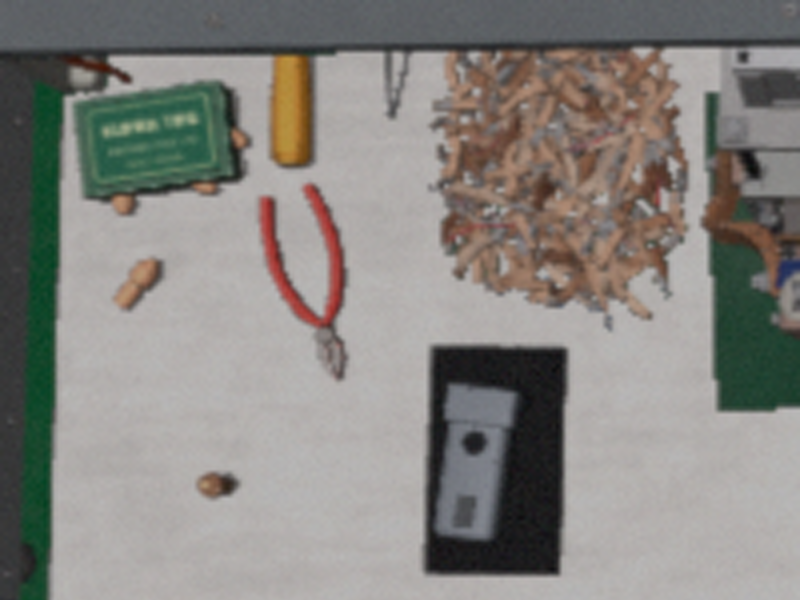

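View pics/t_r.png

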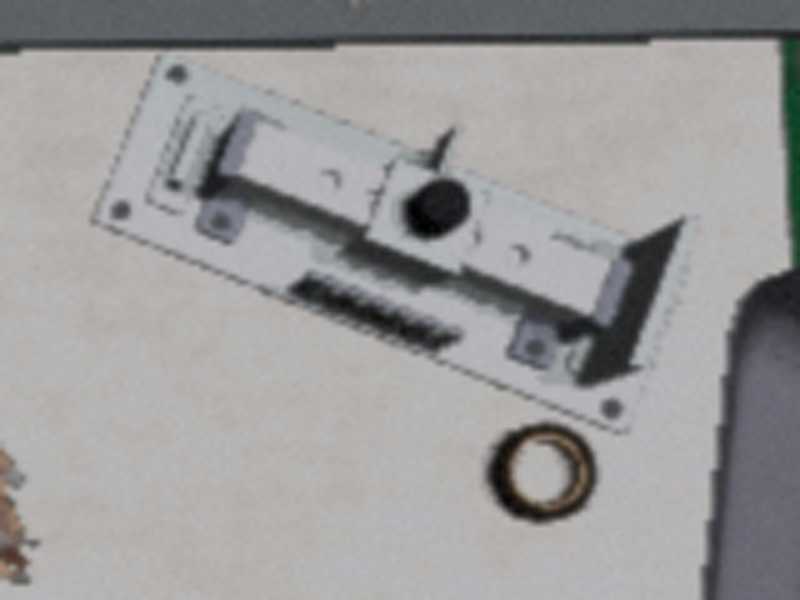

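Run:
```python
from h import *
def cloud(c):
    K=c['camera_matrix'];r=R.from_quat(c['orientation']).as_matrix()
    v,u=np.mgrid[0:480,0:640];d=c['depth']
    P=np.stack([(u-K[0,2])/K[0,0]*d,(v-K[1,2])/K[1,1]*d,d],-1)@r.T+c['origin']
    P[d==0]=np.nan; return P
for n in ['top0','scene0']:
    c=load(n);P=cloud(c); np.save('pics/'+n+'_P.npy',P)
    # height map max z 4cm cells  x .2...0.8, y -0.9..0.4
    Q=P.reshape(-1,3);Q=Q[np.isfinite(Q).all(1)]
    xs=np.arange(.16,.84,.04);ys=np.arange(.0,-1.0,-.05)
    print(n,'cols y',[round(y,2) for y in ys])
    for x in xs[::-1]:
        print('%.2f '%x,' '.join('%4d'%(1000*Q[m,2].max()) if (m:=(abs(Q[:,0]-x)<.02)&(abs(Q[:,1]-y)<.025)&(Q[:,2]<1)).any() else '   .' for y in ys))
# stop points
c=load('top0');P=np.load('pics/top0_P.npy')
f=lambda X,Y:(370+X/5,150+Y/5)
for n,X,Y,z in [('knob',438,207,.111),('base ul',160,52,.006),('base ll',92,220,.006),('base lr',627,432,.006),('base ur',700,215,.006),('plate L bot',582,385,None),('plate top',660,240,None),('plate mid',630,300,None),('bracketL',185,150,None),('tape',543,472,.019)]:
    u,v=f(X,Y); print(n,(u,v),px(c,u,v,z=z).round(4) if z else '',px(c,round(u),round(v)).round(4))
g=lambda X,Y:(100+X/4,150+Y/4)
for n,X,Y,z in [('mat ul',432,347,.003),('mat ur',567,349,.003),('mat ll',425,573,.003),('mat lr',559,573,.003),('s win l',447,384,.032),('s win r',518,391,.032),('s ll',434,535,.03),('s lr',492,541,.03)]:
    u,v=g(X,Y); print(n,px(c,u,v,z=z).round(4),px(c,round(u),round(v)).round(4))
```

```text
top0 cols y [np.float64(0.0), np.float64(-0.05), np.float64(-0.1), np.float64(-0.15), np.float64(-0.2), np.float64(-0.25), np.float64(-0.3), np.float64(-0.35), np.float64(-0.4), np.float64(-0.45), np.float64(-0.5), np.float64(-0.55), np.float64(-0.6), np.float64(-0.65), np.float64(-0.7), np.float64(-0.75), np.float64(-0.8), np.float64(-0.85), np.float64(-0.9), np.float64(-0.95)]
0.80   530  531  530  530  530  530  530  530  531  530  530  530    .    .    .    .    .    . -768 -752
0.76   531  531  530  530  530  529  530  529  530  530  530  530    .    .    .    .    .    . -768 -751
0.72   529  530  529  530  530  529  530  529  530  529  530  530    3    .    .    .    .    . -771    .
0.68   530  530  530  530  530  529  529  529  529  530  529  531    0    .    .    .    .    .    .    .
0.64   516  515  515  515  516  515  516  516  515  515  514  513    2    .    .    .    .    .    .    .
0.60   472  471  470  472  471  471  470  470  470  471  473  470    0    .    .    .    .    .    .    .
0.56   177   57   58   52    7    7    8   65   71  100  410  440  347    .    .  
[... 3668 characters left out ...]
4, 227.0)  [ 0.5404 -0.461   0.0103]
plate top (502.0, 198.0)  [ 0.606  -0.4842  0.0705]
plate mid (496.0, 210.0)  [ 0.5768 -0.4699  0.0649]
bracketL (407.0, 180.0)  [ 0.6637 -0.255   0.0315]
tape (478.6, 244.4) [ 0.4944 -0.4371  0.019 ] [ 4.969e-01 -4.442e-01 -2.000e-04]
mat ul [0.5255 0.2692 0.003 ] [0.5244 0.2681 0.0074]
mat ur [0.523  0.1799 0.003 ] [ 0.524   0.1799 -0.0007]
mat ll [0.3773 0.2723 0.003 ] [0.3779 0.2732 0.0021]
mat lr [0.3762 0.1846 0.003 ] [ 0.3767  0.1847 -0.0009]
s win l [0.4986 0.2518 0.032 ] [0.4982 0.2502 0.036 ]
s win r [0.4934 0.206  0.032 ] [0.4943 0.2091 0.0113]
s ll [0.4019 0.2597 0.03  ] [0.4013 0.268  0.0027]
s lr [0.3976 0.2225 0.03  ] [0.3982 0.2278 0.0062]
```

Run:
```python
from h import *
A=np.concatenate([np.load('pics/top0_P.npy').reshape(-1,3),np.load('pics/scene0_P.npy').reshape(-1,3)])
A=A[np.isfinite(A).all(1)]
# hood front profile
m=(A[:,1]>-.5)&(A[:,1]<-.2)&(A[:,2]>.3)&(A[:,0]>.5)
H=A[m]
for z in np.arange(.40,.54,.01):
    k=abs(H[:,2]-z)<.005
    if k.any(): print('hood z %.2f xmin %.3f xmax %.3f n %d'%(z,np.percentile(H[k,0],1),np.percentile(H[k,0],99),k.sum()))
T=A[(A[:,1]<-.42)&(A[:,1]>-.8)&(A[:,0]>.3)&(A[:,0]<.6)&(A[:,2]>.11)]
print('tray',T.min(0),T.max(0))
for x in np.arange(.32,.62,.04):
    k=T[abs(T[:,0]-x)<.02]
    if len(k): print('x %.2f ymax %.3f'%(x,np.percentile(k[:,1],99.5)),[ (round(z,2),round(float(np.percentile(k[abs(k[:,2]-z)<.02,1],99)),3)) for z in np.arange(.14,.46,.04) if (abs(k[:,2]-z)<.02).sum()>3])
q1=-1.4085;e=np.array([np.cos(q1),np.sin(q1)]);l=np.array([-np.sin(q1),np.cos(q1)])
B=A[(A[:,0]<.33)&(A[:,2]>.1)&(A[:,1]<.1)]
r=B[:,:2]@e;s=B[:,:2]@l
print('rows r, cols s; max z')
ss=np.arange(-.15,.3,.03);print('      ',' '.join('%5.2f'%x for x in ss))
for rr in np.arange(0,.85,.03):
    print('%.2f  '%rr,' '.join('%5.0f'%(1000*B[k,2].max()) if (k:=(abs(r-rr)<.015)&(abs(s-x)<.015)).any() else '    .' for x in ss))
```

```text
hood z 0.40 xmin 0.573 xmax 0.577 n 15
hood z 0.43 xmin 1.027 xmax 1.031 n 303
hood z 0.44 xmin 1.027 xmax 1.030 n 701
hood z 0.45 xmin 0.610 xmax 1.030 n 927
hood z 0.46 xmin 0.610 xmax 1.030 n 2415
hood z 0.47 xmin 0.616 xmax 1.030 n 2883
hood z 0.48 xmin 0.625 xmax 1.042 n 3304
hood z 0.49 xmin 0.634 xmax 0.646 n 2461
hood z 0.50 xmin 0.640 xmax 0.655 n 2735
hood z 0.51 xmin 0.632 xmax 0.664 n 2845
hood z 0.52 xmin 0.662 xmax 0.976 n 14613
hood z 0.53 xmin 0.674 xmax 0.975 n 54489
tray [ 0.3196931  -0.57959056  0.11001365] [ 0.59995775 -0.49246881  0.44225769]
x 0.32 ymax -0.495 [(np.float64(0.14), -0.5), (np.float64(0.18), -0.5), (np.float64(0.22), -0.498), (np.float64(0.26), -0.498), (np.float64(0.3), -0.497), (np.float64(0.34), -0.496), (np.float64(0.38), -0.495), (np.float64(0.42), -0.495)]
x 0.36 ymax -0.499 [(np.float64(0.14), -0.523), (np.float64(0.18), -0.525), (np.float64(0.22), -0.521), (np.float64(0.26), -0.521), (np.float64(0.3), -0.52), (np.float64(0.34), -0.517), (np.float64(0.38), -0.512), (np.float64(0.42), -0.498)]
x 0.40 ymax -0.505 [(np.float64(0.14), -0.554), (
[... 3632 characters left out ...]
573     .     .     .
0.66       .     .     .     .     .     .     .     .   491   551   559   555     .     .     .
0.69       .     .     .     .     .     .     .     .     .     .   315     .     .     .     .
0.72       .     .     .     .     .     .     .     .     .     .     .     .     .     .     .
0.75       .     .     .     .     .     .     .     .     .     .     .     .     .     .     .
0.78       .     .     .     .     .     .     .     .     .     .     .     .     .     .     .
0.81       .     .     .     .     .     .     .     .     .     .     .     .     .     .     .
0.84       .     .     .     .     .     .     .     .     .     .     .     .     .     .     .
```

```bash
cat >> h.py <<'E'
def tf(d,head):
    """world delta m -> tool mm for heading deg (tool x), tool down"""
    t=np.radians(head);d=np.array(d)*1000
    return np.array([d[0]*np.cos(t)+d[1]*np.sin(t), d[0]*np.sin(t)-d[1]*np.cos(t), -d[2]]).round(1)
def head():
    m=R.from_quat(robot.get_obs()['tool_rot']).as_matrix(); return np.degrees(np.arctan2(m[1,0],m[0,0])), m[:,2]
E
python3 - <<'E'
from h import *
print(head())
W=[(.2088,-.5883,.21),(.30,-.30,.21),(.41,0,.21),(.448,.235,.21)]
for a,b in zip(W,W[1:]):
    d=np.subtract(b,a); print(tf(d,-6.8), np.linalg.norm(d)*1000)
A=np.concatenate([np.load('pics/top0_P.npy').reshape(-1,3),np.load('pics/scene0_P.npy').reshape(-1,3)])
A=A[np.isfinite(A).all(1)]
for y in (.1,0,-.1,-.2,-.3,-.4,-.5):
    H=A[(abs(A[:,1]-y)<.05)&(A[:,2]>.4)&(A[:,0]>.58)&(A[:,0]<.7)]
    print(y,'hood min z',np.percentile(H[:,2],[0.1,1,3]).round(3),'min x',np.percentile(H[:,0],[.1,1,3]).round(3))
w=A[(abs(A[:,1])<.1)&(A[:,0]>.38)&(A[:,0]<.6)]
for x in np.arange(.4,.6,.02): print(round(x,2),w[abs(w[:,0]-x)<.01,2].max().round(3))
E
```

```text
(np.float64(19.52523137492783), array([-2.64618528e-04,  1.64518785e-03, -9.99998612e-01]))
[  56.4 -297.1   -0. ] 302.3811005998887
[  73.7 -310.9   -0. ] 319.5309061734091
[   9.9 -237.8   -0. ] 238.0525152146055
0.1 hood min z [0.446 0.453 0.459] min x [0.61  0.61  0.612]
0 hood min z [0.446 0.453 0.459] min x [0.61  0.61  0.612]
-0.1 hood min z [0.446 0.453 0.459] min x [0.61  0.61  0.612]
-0.2 hood min z [0.447 0.454 0.459] min x [0.61  0.611 0.612]
-0.3 hood min z [0.446 0.454 0.459] min x [0.61  0.611 0.612]
-0.4 hood min z [0.447 0.455 0.459] min x [0.61  0.611 0.613]
-0.5 hood min z [0.407 0.415 0.447] min x [0.581 0.585 0.61 ]
0.4 0.019
0.42 0.01
0.44 0.046
0.46 0.056
0.48 0.058
0.5 0.05
0.52 0.156
0.54 0.181
0.56 0.154
0.58 0.19
```

Request:
{"fn": "step_arm", "kwargs": {"slide": [[0,0,0],[0,0,0],[0,0,0],[0,0,0]], "twist": [6.6,6.6,6.6,6.5]}}

```text
time: 0.48
position: [0.2089, -0.5887, 0.2106]
tool_rot: [0.998, -0.062, -0.0, -0.0]
ft_force: [0.3, 0.6, -0.4]
grip_width: 0.0869
```

Request:
{"fn": "step_arm", "kwargs": {"slide": [[3,-17,0],[7,-35,0],[7,-35,0],[7,-35,0],[7,-35,0],[7,-35,0],[7,-35,0],[7,-35,0],[7,-36,0],[8,-36,0],[8,-36,0],[8,-36,0],[8,-36,0],[8,-36,0],[8,-36,0],[8,-36,0],[8,-36,0],[8,-28,0]], "twist": [0,0,0,0,0,0,0,0,0,0,0,0,0,0,0,0,0,0]}}

```text
time: 1.98
position: [0.4112, 0.0078, 0.2111]
tool_rot: [0.998, -0.059, -0.0, -0.0]
ft_force: [1.1, -0.4, 0.2]
grip_width: 0.0867
```

Request:
{"fn": "step_arm", "kwargs": {"slide": [[3,-36,0],[3,-36,0],[2,-36,0],[1,-30,0],[1,-20,0],[0,0,0],[0,0,0]], "twist": [0,0,0,0,0,0,0]}}

```text
time: 2.57
position: [0.4397, 0.1616, 0.2108]
tool_rot: [0.998, -0.058, -0.0, 0.0]
ft_force: [0.5, -0.6, 0.2]
grip_width: 0.0869
```

Run:
```python
from h import *
c=snap('wrist','w1'); c=snap('top','t1'); print(head())
```

```text
(np.float64(-6.7813999249709775), array([-9.31747061e-04, -6.23455498e-04, -9.99999372e-01]))
```

View pics/w1.png

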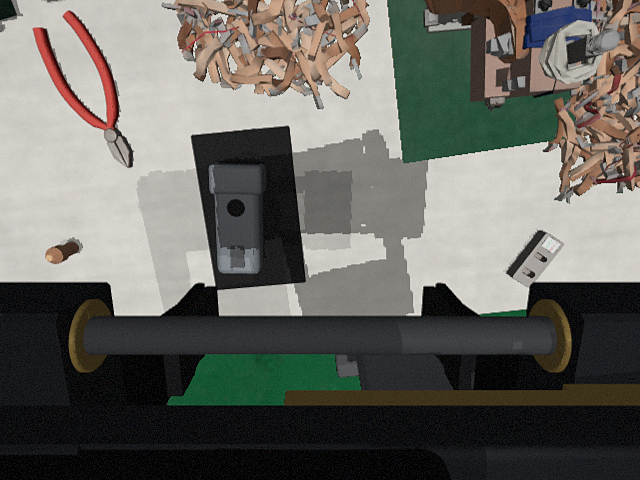

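View pics/t1.png

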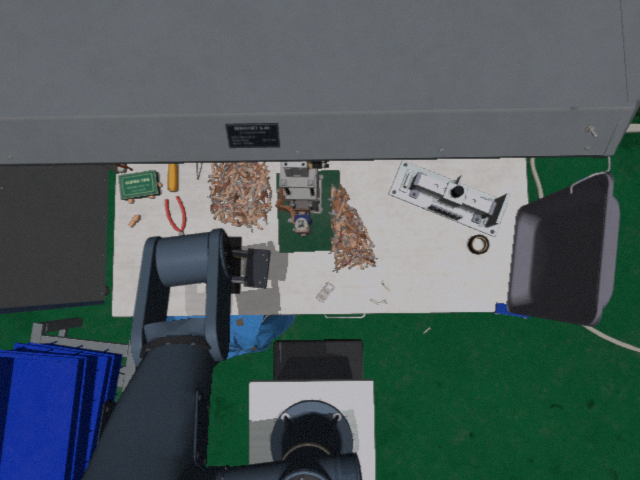

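Run:
```python
from h import *
c=load('t1')
for u,v in [(185,240),(185,255),(160,260),(185,275),(215,260),(150,300),(140,330),(215,330),(180,325),(225,290),(232,240),(238,250),(265,265),(225,260)]:
    print((u,v),px(c,u,v).round(3))
K=c['camera_matrix'];r=R.from_quat(c['orientation']).as_matrix()
v,u=np.mgrid[0:480,0:640];d=c['depth']
P=np.stack([(u-K[0,2])/K[0,0]*d,(v-K[1,2])/K[1,1]*d,d],-1)@r.T+c['origin']
B=P.reshape(-1,3)[d.ravel()>0]; B=B[(B[:,2]>.2)&(B[:,0]<.6)&(B[:,0]>.25)&(B[:,1]>.05)]
q1=robot.get_obs()['q'][0];print('q',robot.get_obs()['q'].round(3))
e=np.array([np.cos(q1),np.sin(q1)]);l=np.array([-np.sin(q1),np.cos(q1)])
t=np.array([.4397,.1616]);rr=(B[:,:2]-t)@e;ss=(B[:,:2]-t)@l
cs=np.arange(-.09,.2,.02);print('s   ',' '.join('%4d'%(x*1000) for x in cs))
for x in np.arange(.14,-.2,-.02):
    print('%5d'%(x*1000),' '.join('%4d'%(1000*B[k,2].max()-211) if (k:=(abs(rr-x)<.01)&(abs(ss-y)<.01)).any() else '   .' for y in cs))
# scanner from wrist
c=load('w1')
for n,u,v,z in [('win l',210,165,.032),('win r',266,166,.032),('winback l',211,195,.032),('winback r',265,194,.032),('back l',218,272,.03),('back r',261,272,.03),('dot',236,208,.03),('mat ul',192,135,.003),('mat ur',289,126,.003),('mat ll',216,290,.003),('mat lr',306,281,.003)]:
    print(n,px(c,u,v,z=z).round(4),px(c,u,v+3).round(3))
```

```text
(185, 240) [0.466 0.161 0.554]
(185, 255) [0.444 0.158 0.565]
(160, 260) [0.437 0.194 0.565]
(185, 275) [0.415 0.16  0.557]
(215, 260) [0.435 0.109 0.585]
(150, 300) [0.381 0.197 0.592]
(140, 330) [0.344 0.194 0.631]
(215, 330) [0.343 0.097 0.632]
(180, 325) [0.35  0.141 0.635]
(225, 290) [0.392 0.101 0.556]
(232, 240) [0.516 0.206 0.002]
(238, 250) [0.468 0.13  0.312]
(265, 265) [0.436 0.073 0.337]
(225, 260) [0.436 0.102 0.555]
q [ 1.100e-01  3.180e-01  1.814e+00 -1.000e-03  1.011e+00  1.800e+00]
s     -90  -69  -49  -29   -9   10   30   50   70   90  110  130  150  170  190
  140    .    .    .    .    .    .    .    .    .    .    .    .    .    .    .
  120    .    .    .    .    .    .    .    .    .    .    .    .    .    .    .
  100    .    .    .    .    .    .    .    .    .    .    .    .    .    .    .
   80    .    .    .    .    .    .    .    .    .    .    .    .    .    .    .
   60    .    .    .    .    .    .    .    .    .    .    .    .    .    .    .
   39    .    .  346  342  341  342  340  346    .    .    .    .    .    .    .
   19  128  333  361  356  355
[... 714 characters left out ...]
  519  528  534  533  527  520    .    .    .    .    .    .    .
 -180    .    .  546  558  564  564  556  540    .    .    .    .    .    .    .
win l [0.5001 0.2483 0.032 ] [0.498 0.248 0.035]
win r [0.4937 0.2011 0.032 ] [0.49  0.205 0.003]
winback l [0.4748 0.2521 0.032 ] [0.469 0.261 0.003]
winback r [0.4703 0.2055 0.032 ] [0.464 0.21  0.003]
back l [0.4045 0.2591 0.03  ] [0.394 0.267 0.004]
back r [0.3999 0.22   0.03  ] [0.389 0.225 0.004]
dot [0.4608 0.2329 0.03  ] [0.459 0.232 0.035]
mat ul [0.5276 0.2674 0.003 ] [0.525 0.267 0.005]
mat ur [0.5252 0.1792 0.003 ] [0.523 0.18  0.   ]
mat ll [0.3783 0.2724 0.003 ] [0.452 0.204 0.225]
mat lr [0.3773 0.1822 0.003 ] [ 0.373  0.183 -0.001]
```

Request:
{"fn": "step_arm", "kwargs": {"slide": [[0,-20,10],[0,-30,15],[0,-22.5,25],[0,0,30],[0,0,30],[0,0,30],[0,0,24],[0,0,14],[0,0,7.5],[0,0,0],[0,0,0]], "twist": [0.7,0,0,0,0,0,0,0,0,0,0]}}

```text
time: 3.58
position: [0.4496, 0.2321, 0.0258]
tool_rot: [0.998, -0.066, 0.0, 0.0]
ft_force: [0.5, 0.3, -0.3]
grip_width: 0.0872
```

Run:
```python
from h import *
o=robot.get_obs();print(o['position'].round(4),head()[0],o['q'].round(4),o['ft_force'].round(1))
snap('wrist','w2')
```

```text
[0.4496 0.2321 0.0258] -7.555126821009714 [ 2.5540e-01  6.7990e-01  1.8695e+00 -1.0000e-04  5.9220e-01  1.9581e+00] [ 0.5  0.3 -0.3]
```

View pics/w2.png

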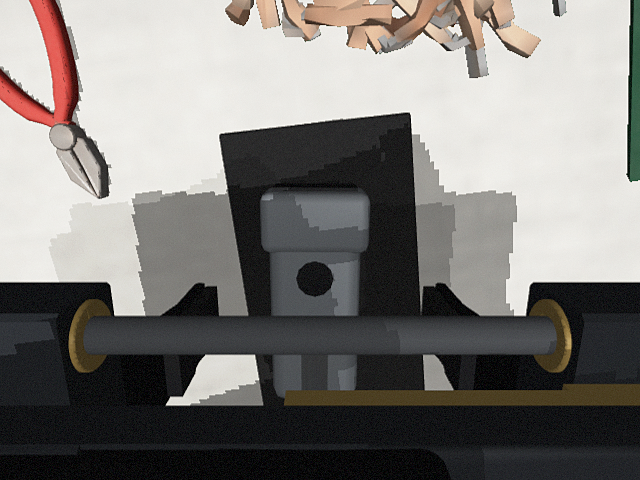

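Request:
{"fn": "step_arm", "kwargs": {"slide": [[0,0,0],[0,0,0],[0,0,0],[0,0,0],[0,0,0],[0,0,0],[0,0,0],[0,0,0]], "twist": [0,0,0,0,0,0,0,0], "jaw": 30, "force": 20}}

```text
time: 4.3
position: [0.4491, 0.2329, 0.0256]
tool_rot: [0.998, -0.065, -0.0, 0.0]
ft_force: [-0.3, -0.1, 0.5]
grip_width: 0.0419
```

Request:
{"fn": "step_arm", "kwargs": {"slide": [[0,0,-10],[0,0,-25],[0,0,-35],[0,0,-30],[0,0,-15],[-1,15,0],[-2,30,0],[-2,35,0],[-2,35,0],[-2,35,0],[-2,35,0],[-2,35,0],[2,35,0],[10,35,0],[10,35,0],[10,35,0],[10,35,0],[10,30,0],[9,25,0],[6,15,0]], "twist": [0,0,0,0,0,0,0,0,0,0,0,0,0,0,0,0,0,0,0,0]}}

```text
time: 5.97
position: [0.4431, -0.2389, 0.1414]
tool_rot: [0.998, -0.066, 0.001, 0.001]
ft_force: [0.0, 0.4, 0.5]
grip_width: 0.0302
```

Request:
{"fn": "step_arm", "kwargs": {"slide": [[0,0,0],[0,0,0],[0,0,0],[0,0,0],[0,0,0]], "twist": [5.1,5.1,5.1,0,0]}}

```text
time: 6.38
position: [0.4422, -0.2352, 0.141]
tool_rot: [0.981, -0.196, 0.0, 0.0]
ft_force: [-1.0, 0.1, 0.9]
grip_width: 0.03
```

Run:
```python
from h import *
o=robot.get_obs();print(o['time'],o['position'].round(4),head()[0],o['q'].round(4),o['ft_force'].round(1),o['grip_width'])
snap('wrist','w3');snap('top','t3');snap('scene','s3')
c=load('t3');cv2.imwrite('pics/t3c.png',cv2.resize(c['color'][150:270,340:500],None,fx=5,fy=5,interpolation=cv2.INTER_CUBIC))
```

```text
6.3833 [ 0.4422 -0.2352  0.141 ] -22.64534161314443 [-0.7123  0.467   1.8113 -0.      0.863   1.2538] [-1.   0.1  0.9] 0.03001209250733641
```

View pics/w3.png

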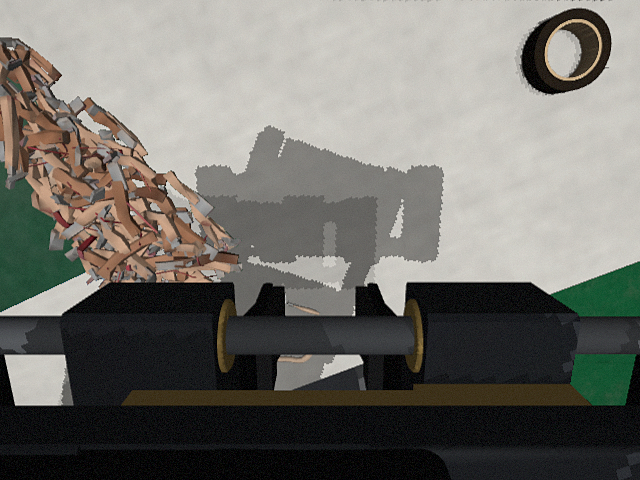

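View pics/t3.png

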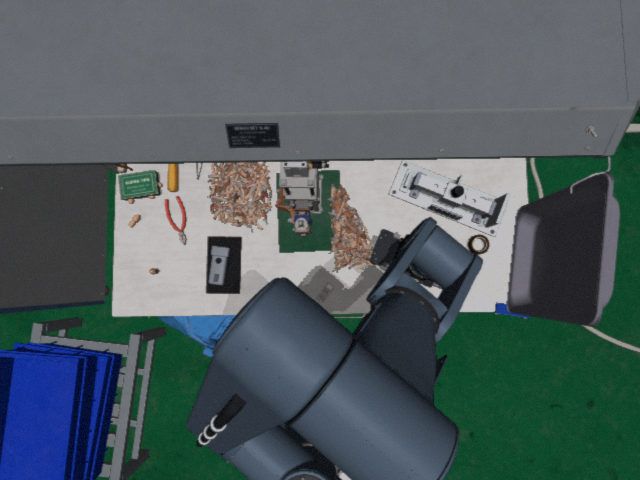

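View pics/s3.png

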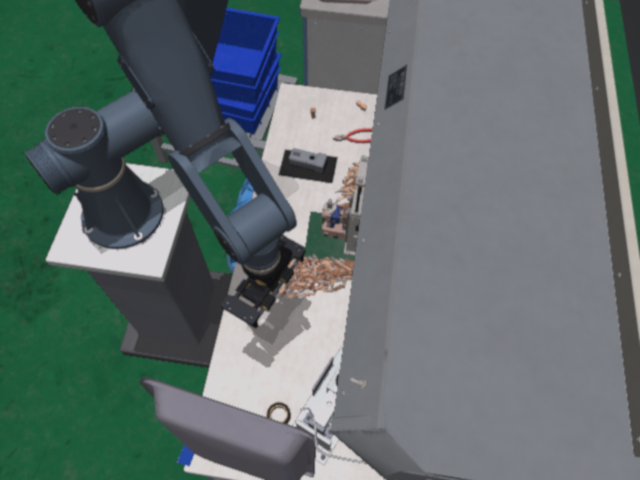

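Run:
```python
from h import *
D=[([-1.4085,.52847,1.4339],[.2088,-.5883,.21007]),([.110,.318,1.814],[.4397,.1616,.2108]),([.2554,.6799,1.8695],[.4496,.2321,.0258]),([-.7123,.467,1.8113],[.4422,-.2352,.141])]
A=[];b=[]
for q,p in D:
    r=p[0]*np.cos(q[0])+p[1]*np.sin(q[0]); s=-p[0]*np.sin(q[0])+p[1]*np.cos(q[0]); print('s',round(s,4))
    a=q[1];g=q[1]+q[2]
    A+=[[1,0,np.sin(a),np.sin(g),np.cos(g)],[0,1,np.cos(a),np.cos(g),-np.sin(g)]];b+=[r,p[2]]
x,res,rk,sv=np.linalg.lstsq(np.array(A),np.array(b),rcond=None);print('o,h,a2,a3,b',x.round(4),res,rk,sv.round(3))
np.save('fk.npy',x)
from scipy.optimize import fsolve
def ik(p):
    rho=np.hypot(p[0],p[1]);s=.1115;r=np.sqrt(rho**2-s**2);q1=np.arctan2(p[1],p[0])-np.arcsin(s/rho)
    f=lambda q:[x[0]+x[2]*np.sin(q[0])+x[3]*np.sin(q[0]+q[1])+x[4]*np.cos(q[0]+q[1])-r, x[1]+x[2]*np.cos(q[0])+x[3]*np.cos(q[0]+q[1])-x[4]*np.sin(q[0]+q[1])-p[2]]
    q=fsolve(f,[.7,1.5]);return q1,*q
for p in [(.617,-.364,.103),(.627,-.341,.103),(.463,-.30,.046),(.617,-.364,.16)]:
    q=ik(p);print(p,np.round(q,3),'forearm below horiz deg',np.degrees(q[1]+q[2])-90,'q5',np.pi-q[1]-q[2])
c=load('t3');print('scanner now',[px(c,u,v).round(3) for u,v in [(218,265),(217,250)]])
cv2.imwrite('pics/t3l.png',cv2.resize(c['color'][220:310,190:310],None,fx=6,fy=6,interpolation=cv2.INTER_CUBIC))
```

```text
s 0.111
s 0.1124
s 0.111
s 0.111
o,h,a2,a3,b [ 4.000e-04 -4.260e-02  5.860e-01  3.910e-01  1.125e-01] [7.39399481e-08] 5 [3.446 2.812 0.31  0.304 0.167]
(0.617, -0.364, 0.103) [-0.689  0.769  1.265] forearm below horiz deg 26.533255040865853 q5 1.107703665060405
(0.627, -0.341, 0.103) [-0.655  0.766  1.272] forearm below horiz deg 26.7946508936205 q5 1.1031414467787777
(0.463, -0.3, 0.046) [-0.778  0.677  1.746] forearm below horiz deg 48.78836336018756 q5 0.719278749500259
(0.617, -0.364, 0.16) [-0.689  0.707  1.223] forearm below horiz deg 20.587326133058838 q5 1.2114797015911478
scanner now [array([0.449, 0.235, 0.034]), array([0.488, 0.237, 0.037])]
```

View pics/t3l.png

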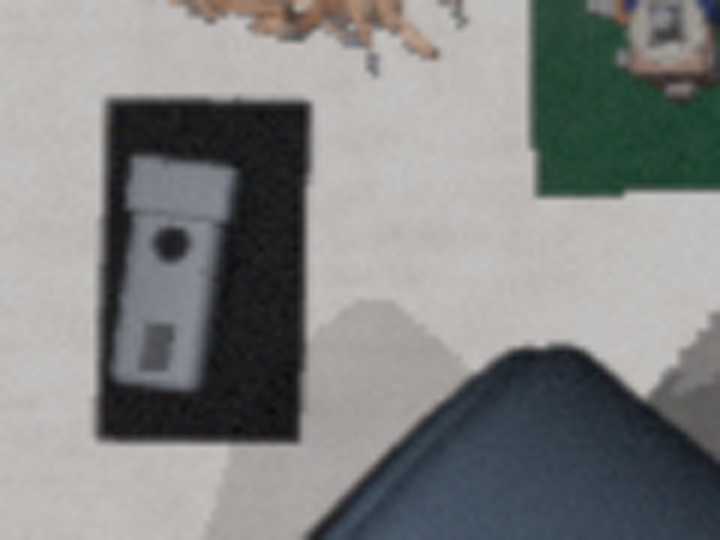

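Request:
{"fn": "step_arm", "kwargs": {"slide": [[0,0,0],[0,0,0],[0,0,0],[-5,-15,0],[-10,-30,0],[-10,-35,0],[-11,-36,0],[-11,-36,0],[-11,-36,0],[-9,-36,0],[0,-36,0],[2,-36,0],[3,-36,0],[3,-36,0],[3,-36,0],[2,-36,0],[1,-26,0],[0,0,0],[0,0,0]], "twist": [-5,-5,-5.1,0,0,0,0,0,0,0,0,0,0,0,0,0,0,0,0], "jaw": 65}}

```text
time: 8.12
position: [0.4505, 0.2353, 0.1404]
tool_rot: [0.998, -0.066, -0.0, 0.0]
ft_force: [-1.3, 0.2, -0.4]
grip_width: 0.065
```

Run:
```python
from h import *
o=robot.get_obs();p=o['position'];print(o['time'],p.round(4),head()[0],o['q'].round(4),o['grip_width'])
print(tf(np.array([.449,.2335,.025])-p,head()[0]))
```

```text
8.1167 [0.4505 0.2353 0.1404] -7.5316970178633245 [ 2.6110e-01  4.7650e-01  1.7929e+00 -1.0000e-04  8.7300e-01  1.9634e+00] 0.06500487431833266
[ -1.3   2.  115.4]
```

Request:
{"fn": "step_arm", "kwargs": {"slide": [[-1,2,15],[0,0,30],[0,0,35],[0,0,22],[0,0,10],[0,0,3],[0,0,0],[0,0,0]], "twist": [0,0,0,0,0,0,0,0]}}

```text
time: 8.78
position: [0.4513, 0.2317, 0.0265]
tool_rot: [0.998, -0.067, 0.001, -0.0]
ft_force: [-0.6, -0.0, 0.3]
grip_width: 0.0653
```

Request:
{"fn": "step_arm", "kwargs": {"slide": [[0,0,0],[0,0,0],[0,0,0],[0,0,0],[0,0,0],[0,0,0],[0,0,0],[0,0,0],[0,0,0],[0,0,0]], "twist": [0,0,0,0,0,0,0,0,0,0], "jaw": 20, "force": 20}}

```text
time: 9.62
position: [0.4506, 0.2319, 0.0255]
tool_rot: [0.998, -0.067, -0.0, 0.0]
ft_force: [0.6, 0.8, 0.0]
grip_width: 0.0207
```

Run:
```python
from h import *
o=robot.get_obs();p=o['position'];print(o['time'],p.round(4),head(),o['q'].round(4),o['grip_width'])
snap('wrist','w4');snap('top','t4');snap('scene','s4')
c=load('t4');cv2.imwrite('pics/t4l.png',cv2.resize(c['color'][200:310,180:310],None,fx=5,fy=5,interpolation=cv2.INTER_CUBIC))
c=load('s4');cv2.imwrite('pics/s4l.png',cv2.resize(c['color'][90:210,230:390],None,fx=5,fy=5,interpolation=cv2.INTER_CUBIC))
```

```text
9.6167 [0.4506 0.2319 0.0255] (np.float64(-7.6748845823000575), array([-1.36599448e-04, -2.41325578e-05, -9.99999990e-01])) [0.2544 0.681  1.8675 0.     0.5932 1.9591] 0.02066542439744257
```

View pics/w4.png

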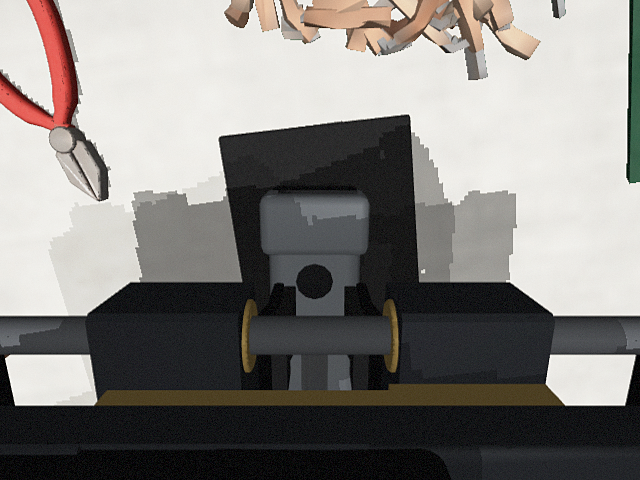

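View pics/s4l.png

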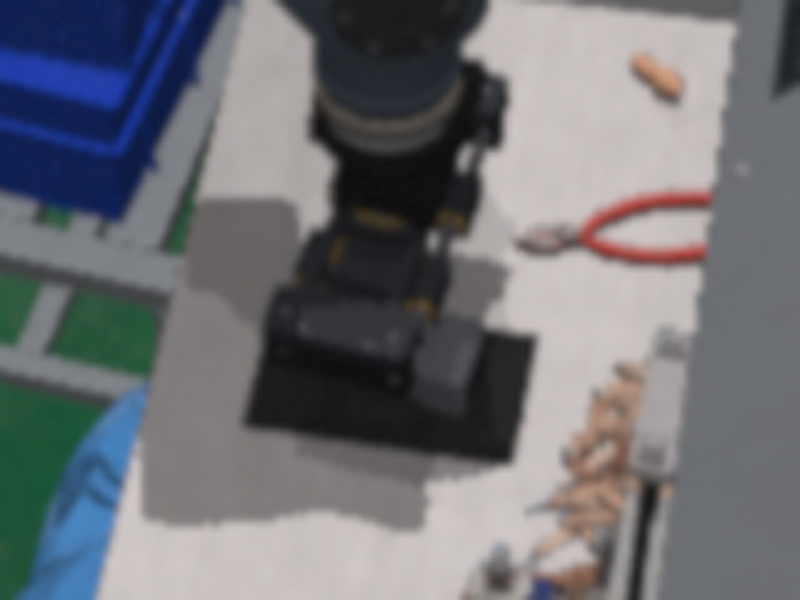

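Run:
```python
from h import *
for f,pts in [('w4',[(315,220),(315,262),(320,300),(325,365),(325,385),(285,300),(357,300),(280,380),(300,375),(345,375),(362,370),(230,200),(400,250),(150,250),(290,290)]),('w2',[(315,260),(315,370),(300,390),(200,300),(210,300),(190,380),(440,300),(300,340)])]:
    c=load(f);print(f,c['origin'].round(4),R.from_quat(c['orientation']).as_matrix()[:,2].round(3))
    for u,v in pts: print((u,v),px(c,u,v).round(4),c['depth'][v,u].round(4))
c=load('w4');cv2.imwrite('pics/w4c.png',cv2.resize(c['color'][180:400,220:420],None,fx=3,fy=2.7,interpolation=cv2.INTER_CUBIC))
```

```text
w4 [0.5186 0.2225 0.1997] [-0.248  0.034 -0.968]
(315, 220) [0.4884 0.2285 0.0358] 0.1664
(315, 262) [0.4703 0.231  0.0342] 0.1725
(320, 300) [0.4525 0.2312 0.0332] 0.1779
(325, 365) [0.4212 0.2332 0.0339] 0.1851
(325, 385) [0.4109 0.2345 0.0338] 0.1878
(285, 300) [0.4623 0.2435 0.0534] 0.1563
(357, 300) [0.4587 0.2161 0.0537] 0.156
(280, 380) [0.4494 0.2443 0.0875] 0.1265
(300, 375) [0.4172 0.2453 0.0331] 0.1872
(345, 375) [0.4145 0.2248 0.0334] 0.187
(362, 370) [0.4491 0.2186 0.087 ] 0.1262
(230, 200) [0.4978 0.269  0.0037] 0.1965
(400, 250) [0.4613 0.1894 0.0019] 0.2046
(150, 250) [ 4.777e-01  3.151e-01 -3.000e-04] 0.2069
(290, 290) [0.4622 0.2423 0.0426] 0.1668
w2 [0.5175 0.2228 0.2001] [-0.248  0.033 -0.968]
(315, 260) [0.4697 0.2312 0.0331] 0.1738
(315, 370) [0.4183 0.2382 0.0343] 0.1856
(300, 390) [0.4744 0.2322 0.1343] 0.0747
(200, 300) [0.4653 0.2764 0.0531] 0.157
(210, 300) [0.4633 0.274  0.0487] 0.1617
(190, 380) [0.4466 0.2763 0.0786] 0.1369
(440, 300) [0.4539 0.185  0.0548] 0.1552
(300, 340) [0.4804 0.2317 0.1264] 0.0808
```

View pics/w4c.png

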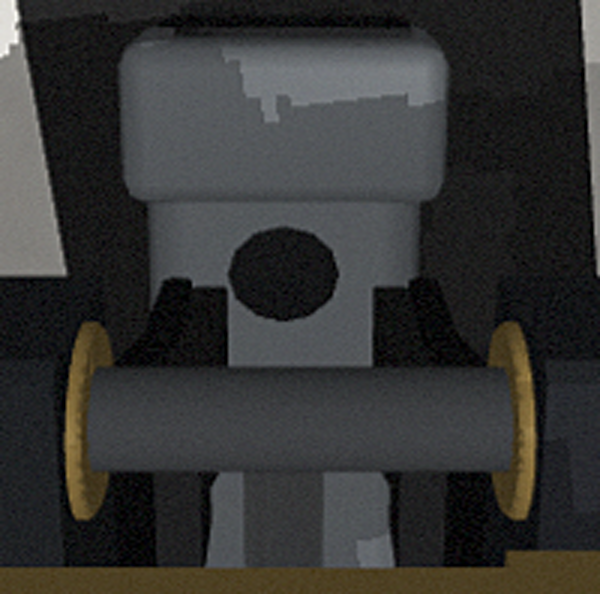

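Run:
```python
from h import *
c=load('w4')
for u in (283,290,353):
    print(u,[(v,*px(c,u,v).round(4).tolist()) for v in range(278,300,2)])
c=load('w2')
for u in (212,430):
    print(u,[(v,*px(c,u,v).round(4).tolist()) for v in range(278,300,2)])
c=load('w3');o=c['origin']
for u in (270,370):
    print(u,[(v,*px(c,u,v).round(4).tolist()) for v in range(276,300,2)])
```

```text
283 [(278, 0.4648, 0.2456, 0.0336), (280, 0.4637, 0.2459, 0.033), (282, 0.4628, 0.246, 0.0329), (284, 0.4644, 0.2451, 0.0404), (286, 0.4643, 0.2449, 0.0426), (288, 0.4632, 0.2452, 0.0419), (290, 0.4628, 0.2451, 0.043), (292, 0.4623, 0.2451, 0.0443), (294, 0.4625, 0.2448, 0.0471), (296, 0.4622, 0.2447, 0.0485), (298, 0.4623, 0.2445, 0.0509)]
290 [(278, 0.4644, 0.2427, 0.0335), (280, 0.4634, 0.2428, 0.0331), (282, 0.4628, 0.2429, 0.0341), (284, 0.4619, 0.243, 0.0341), (286, 0.4624, 0.2426, 0.0383), (288, 0.462, 0.2426, 0.0396), (290, 0.4622, 0.2423, 0.0426), (292, 0.462, 0.2422, 0.0444), (294, 0.4621, 0.242, 0.047), (296, 0.462, 0.2419, 0.049), (298, 0.4625, 0.2416, 0.0525)]
353 [(278, 0.4606, 0.2158, 0.0331), (280, 0.4595, 0.2159, 0.0325), (282, 0.4588, 0.216, 0.0332), (284, 0.4576, 0.2161, 0.0324), (286, 0.4588, 0.2164, 0.0381), (288, 0.4589, 0.2166, 0.0407), (290, 0.4589, 0.2168, 0.0429), (292, 0.4589, 0.2169, 0.0451), (294, 0.4588, 0.2171, 0.047), (296, 0.4586, 0.2173, 0.0488), (298, 0.4589, 0.2175, 0.0515)]
212 [(278, 0.4578, 0.2869, 0.0005), (280, 0.457, 0.2868, 0.0014), (282, 0.
[... 684 characters left out ...]
 (280, 0.4214, -0.1829, 0.002), (282, 0.4193, -0.1817, -0.0), (284, 0.4608, -0.2207, 0.1551), (286, 0.4607, -0.2209, 0.1574), (288, 0.4605, -0.2211, 0.1597), (290, 0.4607, -0.2217, 0.1631), (292, 0.4595, -0.2209, 0.1614), (294, 0.4588, -0.2206, 0.1617), (296, 0.4591, -0.2212, 0.1654), (298, 0.4588, -0.2212, 0.1667)]
370 [(276, 0.3927, -0.259, 0.0004), (278, 0.3912, -0.2584, 0.0007), (280, 0.3897, -0.2578, 0.001), (282, 0.3878, -0.2571, 0.0003), (284, 0.4446, -0.2591, 0.1547), (286, 0.4451, -0.2588, 0.1581), (288, 0.445, -0.2585, 0.1599), (290, 0.4453, -0.2583, 0.1627), (292, 0.4452, -0.258, 0.1644), (294, 0.4451, -0.2578, 0.166), (296, 0.4447, -0.2575, 0.167), (298, 0.4438, -0.2572, 0.1667)]
```

Request:
{"fn": "step_arm", "kwargs": {"slide": [[0,0,-2],[0,0,0],[0,0,0],[0,0,0],[0,0,0],[0,0,0],[0,0,0],[0,0,4],[0,0,8],[0,0,8],[0,0,5],[0,0,0],[0,0,0]], "twist": [0,0,0,0,0,0,0,0,0,0,0,0,0], "jaw": 65}}

```text
time: 10.85
position: [0.4502, 0.2317, 0.0018]
tool_rot: [0.998, -0.067, -0.001, 0.0]
ft_force: [-0.1, -0.3, 0.1]
grip_width: 0.0647
```

Run:
```python
from h import *
print(robot.finger_overhang)
o=robot.get_obs();print(o['position'],o['ft_force'],o['grip_width'])
c=snap('wrist','w5')
for u in (235,405):
    print(u,[(v,*px(c,u,v).round(4).tolist()) for v in range(276,300,2)])
```

```text
0.017
[0.45015224 0.23167839 0.00178132] [-0.11509756 -0.28044023  0.1423625 ] 0.06473342295810083
235 [(276, 0.4663, 0.2672, 0.0045), (278, 0.4653, 0.2674, 0.0042), (280, 0.4643, 0.2677, 0.0039), (282, 0.4633, 0.2679, 0.0037), (284, 0.4624, 0.2681, 0.0037), (286, 0.4651, 0.2653, 0.0147), (288, 0.4648, 0.2651, 0.0163), (290, 0.4645, 0.2648, 0.018), (292, 0.4652, 0.2637, 0.0225), (294, 0.4648, 0.2635, 0.0238), (296, 0.4647, 0.2631, 0.026), (298, 0.4645, 0.2628, 0.0276)]
405 [(276, 0.4559, 0.1923, 0.0035), (278, 0.4553, 0.1926, 0.0045), (280, 0.4542, 0.1925, 0.004), (282, 0.4528, 0.1924, 0.0028), (284, 0.4523, 0.1927, 0.004), (286, 0.4555, 0.1946, 0.0146), (288, 0.4557, 0.1952, 0.0174), (290, 0.4554, 0.1955, 0.0189), (292, 0.456, 0.1962, 0.0225), (294, 0.4556, 0.1964, 0.0234), (296, 0.4554, 0.1967, 0.025), (298, 0.4557, 0.1973, 0.0277)]
```

View pics/w5.png

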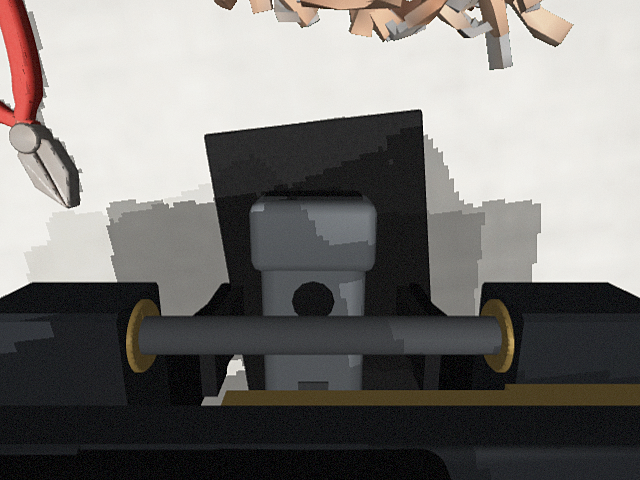

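Request:
{"fn": "step_arm", "kwargs": {"slide": [[0,0,4],[0,0,0],[0,0,0],[0,0,0],[0,0,0],[0,0,0],[0,0,0]], "twist": [0,0,0,0,0,0,0], "jaw": 25, "force": 20}}

```text
time: 11.48
position: [0.4509, 0.232, -0.0013]
tool_rot: [0.998, -0.067, 0.0, -0.0]
ft_force: [1.2, 0.8, 0.5]
grip_width: 0.0402
```

Request:
{"fn": "step_arm", "kwargs": {"slide": [[0,0,0],[0,0,0]], "twist": [0,0]}}

```text
time: 11.65
position: [0.4508, 0.232, -0.0013]
tool_rot: [0.998, -0.067, 0.0, -0.0]
ft_force: [0.0, 0.3, 1.1]
grip_width: 0.0397
```

Request:
{"fn": "step_arm", "kwargs": {"slide": [[0,0,-8],[0,0,-20],[0,0,-35],[0,0,-35],[0,0,-20],[-1,15,-5],[-2,30,0],[-2,35,0],[-2,35,0],[-2,35,0],[-2,35,0],[-2,35,0],[2,35,0],[10,35,0],[10,35,0],[10,35,0],[10,35,0],[10,30,0],[9,25,0],[6,15,0]], "twist": [0,0,0,0,0,0,0,0,0,0,0,0,0,0,0,0,0,0,0,0]}}

```text
time: 13.32
position: [0.4426, -0.2398, 0.122]
tool_rot: [0.998, -0.068, 0.001, 0.001]
ft_force: [1.3, 0.0, -2.8]
grip_width: 0.0396
```

Request:
{"fn": "step_arm", "kwargs": {"slide": [[0,0,0],[0,0,0],[0,0,0],[0,0,0]], "twist": [5.1,5.1,5.1,0]}}

```text
time: 13.65
position: [0.4415, -0.236, 0.1216]
tool_rot: [0.98, -0.2, -0.0, -0.0]
ft_force: [0.2, 0.4, -1.8]
grip_width: 0.0398
```

Run:
```python
from h import *
o=robot.get_obs();p=o['position'];print(o['time'],p.round(4),head(),o['grip_width'])
print(tf(np.array([.4626,-.2995,.0197])-p,head()[0]))
c=snap('wrist','w6')
```

```text
13.65 [ 0.4415 -0.236   0.1216] (np.float64(-23.083287255677465), array([-8.78643603e-04,  6.03249716e-04, -9.99999432e-01])) 0.039763948887171295
[ 44.3  50.1 101.9]
```

View pics/w6.png

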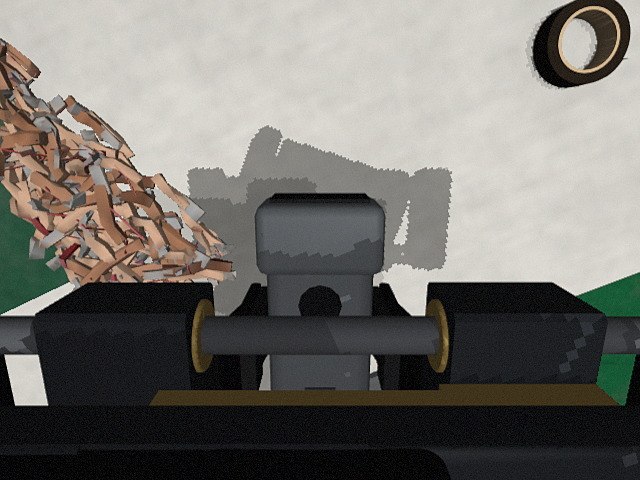

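Request:
{"fn": "step_arm", "kwargs": {"slide": [[10,12,5],[16,19,12],[12,13,25],[6,6,30],[0,0,20],[0,0,10],[0,0,0],[0,0,0]], "twist": [0,0,0,0,0,0,0,0]}}

```text
time: 14.37
position: [0.4629, -0.2993, 0.0192]
tool_rot: [0.98, -0.199, -0.0, -0.0]
ft_force: [-0.2, 0.5, -1.8]
grip_width: 0.0399
```

Run:
```python
from h import *
o=robot.get_obs();p=o['position'];print(o['time'],p.round(4),head()[0],o['grip_width'],o['ft_force'].round(1))
snap('wrist','w7');c=snap('top','t7')
cv2.imwrite('pics/t7c.png',cv2.resize(c['color'][150:270,370:530],None,fx=5,fy=5,interpolation=cv2.INTER_CUBIC))
```

```text
14.3667 [ 0.4629 -0.2993  0.0192] -22.92554860009259 0.03985911800886053 [-0.2  0.5 -1.8]
```

View pics/w7.png

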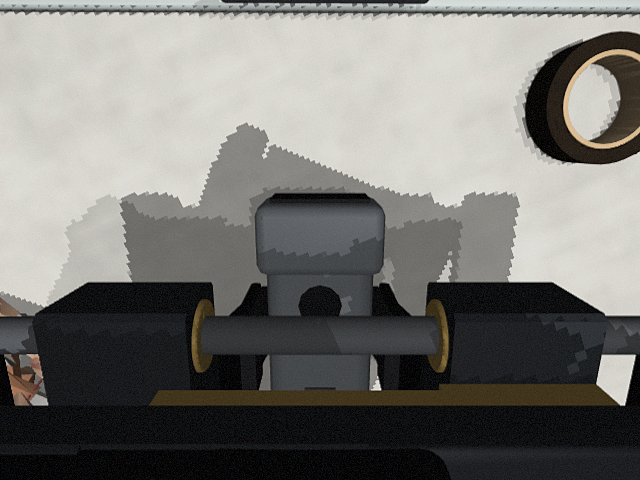

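View pics/t7c.png

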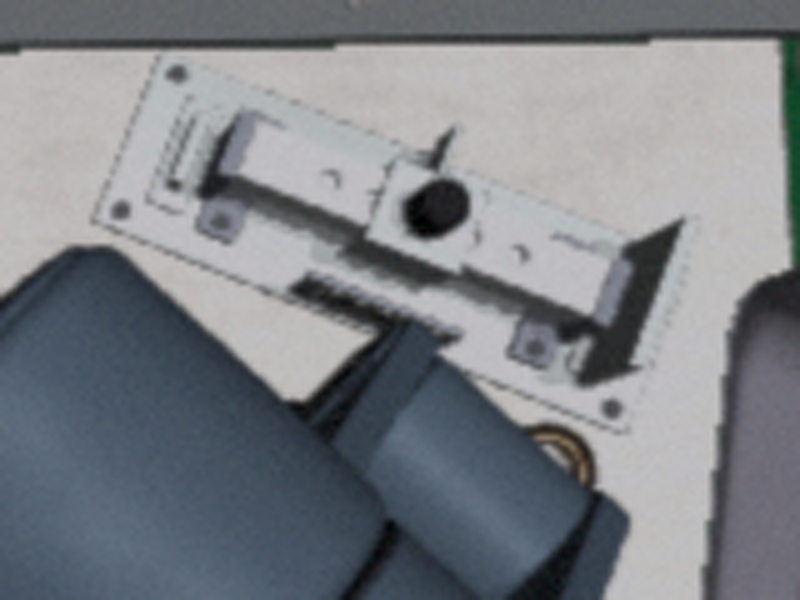

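Request:
{"fn": "step_arm", "kwargs": {"slide": [[0,0,0],[0,0,0],[0,0,0],[0,0,0],[0,0,0],[0,0,0],[0,0,0],[0,0,0],[0,0,0],[0,0,0],[0,0,0],[0,0,0],[0,0,0],[0,0,0],[0,0,0],[0,0,0],[0,0,0],[0,0,0],[0,0,0],[0,0,0]], "twist": [0,0,0,0,0,0,0,0,0,0,0,0,0,0,0,0,0,0,0,0]}}

```text
time: 16.13
position: [0.4631, -0.2994, 0.0195]
tool_rot: [0.98, -0.199, -0.0, -0.0]
ft_force: [0.0, 0.2, -2.3]
grip_width: 0.0401
```

Request:
{"fn": "step_arm", "kwargs": {"slide": [[0,0,0],[0,0,0],[0,0,0],[0,0,0],[0,0,0],[0,0,0]], "twist": [0,0,0,0,0,0]}}

```text
time: 16.63
position: [0.4631, -0.2994, 0.0195]
tool_rot: [0.98, -0.199, 0.0, 0.0]
ft_force: [-0.1, -0.2, -1.3]
grip_width: 0.0399
```

Run:
```python
from h import *
o=robot.get_obs();p=o['position'];print(o['time'],p.round(4),head()[0],o['grip_width'],o['ft_force'].round(1))
c=load('w7')
print('base edge',px(c,150,12,z=.006),px(c,500,12,z=.006)); print('win front top',px(c,320,200))
e1=px(c,150,12,z=.006);e2=px(c,500,12,z=.006);d=(e1-e2)[:2];print('y_stop yaw',np.degrees(np.arctan2(d[1],d[0]))-90)
print('plate edges',px(c,222,1),px(c,428,1))
print('ret',tf(np.array([.4415,-.236,.1216])-p,head()[0]))
```

```text
16.6333 [ 0.4631 -0.2994  0.0195] -22.970386148428297 0.039916838607987386 [-0.1 -0.2 -1.3]
base edge [ 0.60162476 -0.28191727  0.006     ] [ 0.5451535  -0.41524882  0.006     ]
win front top [ 0.50786383 -0.31862164  0.04919646]
y_stop yaw -22.954605709127577
plate edges [ 0.59228827 -0.31147115  0.00978156] [ 0.56048422 -0.38893024  0.00669717]
ret [ -44.7  -49.9 -102.1]
```

Request:
{"fn": "step_arm", "kwargs": {"slide": [[0,0,-10],[0,0,-25],[-10,-10,-30],[-15,-20,-22],[-15,-15,-15],[-5,-5,0],[0,0,0],[0,0,0]], "twist": [0,0,0,0,0,-5,-5,-5.1]}}

```text
time: 17.3
position: [0.4411, -0.235, 0.123]
tool_rot: [0.998, -0.066, 0.001, 0.0]
ft_force: [0.4, -0.1, -1.9]
grip_width: 0.0401
```

Request:
{"fn": "step_arm", "kwargs": {"slide": [[-5,-15,0],[-10,-30,0],[-10,-35,0],[-11,-36,0],[-11,-36,0],[-11,-36,0],[-9,-36,0],[0,-36,0],[2,-36,0],[3,-36,0],[3,-36,0],[3,-36,0],[2,-36,0],[1,-24,0],[0,0,0],[0,0,0]], "twist": [0,0,0,0,0,0,0,0,0,0,0,0,0,0,0,0]}}

```text
time: 18.63
position: [0.4511, 0.2324, 0.1217]
tool_rot: [0.998, -0.068, -0.0, 0.0]
ft_force: [-1.0, -0.4, -1.6]
grip_width: 0.0398
```

Run:
```python
from h import *
o=robot.get_obs();p=o['position'];print(o['time'],p.round(4),head()[0],o['grip_width'],o['ft_force'].round(1))
print(tf(np.array([.4508,.231,-.0013])-p,head()[0]))
```

```text
18.6333 [0.4511 0.2324 0.1217] -7.769554989133817 0.03984379983272093 [-1.  -0.4 -1.6]
[-1.00e-01  1.50e+00  1.23e+02]
```

Request:
{"fn": "step_arm", "kwargs": {"slide": [[0,1,20],[0,0,35],[0,0,30],[0,0,20],[0,0,10],[0,0,4],[0,0,2],[0,0,1.5],[0,0,0],[0,0,0]], "twist": [0,0,0,0,0,0,0,0,0,0]}}

```text
time: 19.47
position: [0.4529, 0.2302, 0.0001]
tool_rot: [0.998, -0.069, 0.001, -0.0]
ft_force: [-0.1, 0.4, -1.8]
grip_width: 0.0396
```

Request:
{"fn": "step_arm", "kwargs": {"slide": [[0,0,0],[0,0,0],[0,0,0],[0,0,0],[0,0,0],[0,0,0],[0,0,-10],[0,0,-20],[0,0,-30],[0,0,-35],[0,0,-35],[0,0,-20]], "twist": [0,0,0,0,0,0,0,0,0,0,0,0], "jaw": 75}}

```text
time: 20.47
position: [0.4534, 0.2305, 0.1531]
tool_rot: [0.998, -0.069, 0.002, -0.001]
ft_force: [1.8, -0.5, 0.8]
grip_width: 0.0747
```

Run:
```python
from h import *
o=robot.get_obs();p=o['position'];print(o['time'],p.round(4),head()[0],o['grip_width'],o['ft_force'].round(1))
snap('wrist','w8')
```

```text
20.4667 [0.4534 0.2305 0.1531] -7.867685851273303 0.07468951134361249 [ 1.8 -0.5  0.8]
```

View pics/w8.png

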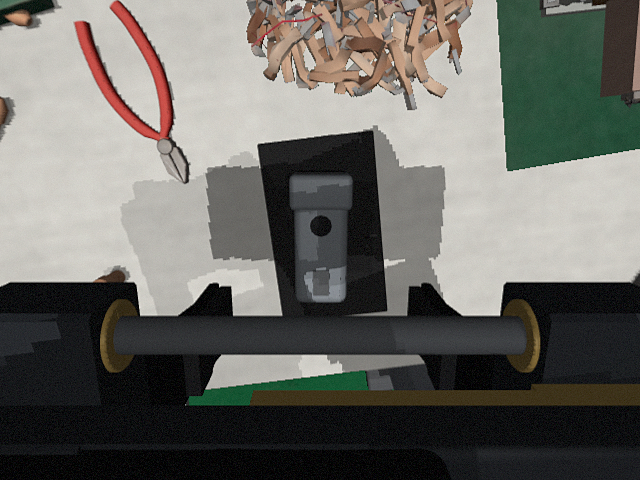

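Run:
```python
from h import *
for n in ['top0','scene0']:
    P=np.load('pics/'+n+'_P.npy').reshape(-1,3);P=P[np.isfinite(P).all(1)]
    H=P[(P[:,1]>-.42)&(P[:,1]<-.25)&(P[:,2]>.38)&(P[:,0]>.55)&(P[:,0]<.72)]
    print(n,len(H))
    for z in np.arange(.436,.54,.006):
        k=abs(H[:,2]-z)<.003
        if k.sum()>5: print('%.3f x med %.4f  [%.3f %.3f] n %d'%(z,np.median(H[k,0]),*np.percentile(H[k,0],[2,98]),k.sum()))
# lip by image row in top0 at several columns
c=load('top0')
for u in (420,450,480):
    col=[(v,px(c,u,v).round(3).tolist()) for v in range(150,166)]
    print(u,col[4:])
```

```text
top0 8621
0.448 x med 0.6106  [0.610 0.611] n 81
0.454 x med 0.6107  [0.610 0.612] n 112
0.460 x med 0.6132  [0.610 0.618] n 355
0.466 x med 0.6181  [0.613 0.622] n 414
0.472 x med 0.6236  [0.619 0.628] n 428
0.478 x med 0.6289  [0.625 0.633] n 440
0.484 x med 0.6344  [0.630 0.639] n 450
0.490 x med 0.6398  [0.635 0.644] n 453
0.496 x med 0.6450  [0.640 0.650] n 442
0.502 x med 0.6505  [0.646 0.654] n 475
0.508 x med 0.6559  [0.652 0.661] n 497
0.514 x med 0.6613  [0.657 0.665] n 480
0.520 x med 0.6667  [0.663 0.684] n 538
0.526 x med 0.6939  [0.670 0.719] n 3418
0.532 x med 0.7041  [0.673 0.720] n 38
scene0 8440
0.454 x med 0.6114  [0.611 0.614] n 42
0.460 x med 0.6139  [0.611 0.617] n 318
0.466 x med 0.6189  [0.615 0.623] n 375
0.472 x med 0.6244  [0.620 0.628] n 395
0.478 x med 0.6298  [0.626 0.634] n 387
0.484 x med 0.6351  [0.631 0.639] n 393
0.490 x med 0.6404  [0.637 0.644] n 413
0.496 x med 0.6458  [0.642 0.650] n 417
0.502 x med 0.6512  [0.647 0.655] n 415
0.508 x med 0.6566  [0.652 0.660] n 439
0.514 x med 0.6620  [0.658 0.666] n 442
0.520 x med 0.6676  [0.664 0.701] n 500

[... 509 characters left out ...]
56, 0.463]), (156, [0.612, -0.257, 0.46]), (157, [0.611, -0.258, 0.457]), (158, [0.61, -0.259, 0.452]), (159, [0.727, -0.378, -0.005]), (160, [0.723, -0.377, -0.0]), (161, [0.721, -0.377, -0.004]), (162, [0.718, -0.377, -0.002]), (163, [0.715, -0.376, 0.001]), (164, [0.713, -0.377, -0.002]), (165, [0.71, -0.377, -0.003])]
480 [(154, [0.614, -0.307, 0.462]), (155, [0.613, -0.308, 0.459]), (156, [0.611, -0.308, 0.459]), (157, [0.611, -0.309, 0.454]), (158, [0.61, -0.311, 0.448]), (159, [0.725, -0.457, -0.001]), (160, [0.723, -0.457, -0.003]), (161, [0.719, -0.456, 0.001]), (162, [0.716, -0.456, 0.001]), (163, [0.715, -0.457, -0.004]), (164, [0.711, -0.456, 0.0]), (165, [0.708, -0.456, 0.001])]
```

Request:
{"fn": "step_arm", "kwargs": {"slide": [[-1,15,0],[-2,30,0],[-2,35,0],[-2,35,0],[-2,35,0],[-2,35,0],[-2,35,0],[2,35,0],[10,35,0],[10,35,0],[10,35,0],[10,35,0],[10,30,0],[9,25,0],[6,15,0],[0,0,0],[0,0,0],[0,0,0],[0,0,0]], "twist": [0,0,0,0,0,0,0,0,0,0,0,0,0,0,0,5,5,5.1,0]}}

```text
time: 22.1
position: [0.4416, -0.2379, 0.1493]
tool_rot: [0.98, -0.2, -0.0, -0.0]
ft_force: [-0.6, 0.9, 0.0]
grip_width: 0.075
```

Run:
```python
from h import *
p=robot.get_obs()['position'];print(tf(np.array([.5065,-.3172,.12])-p,head()[0]),head()[0])
```

```text
[90.8 47.5 29.3] -23.086108619567717
```

Request:
{"fn": "step_arm", "kwargs": {"slide": [[15,8,5],[25,13,8],[25,13,8],[16,9,5],[10,5,3],[0,0,0],[0,0,0]], "twist": [0,0,0,0,0,0,0], "jaw": 75}}

```text
time: 22.68
position: [0.5065, -0.3172, 0.1197]
tool_rot: [0.98, -0.198, -0.001, -0.0]
ft_force: [0.0, -0.2, 0.6]
grip_width: 0.075
```

Run:
```python
from h import *
o=robot.get_obs();p=o['position'];print(o['time'],p.round(4),head()[0],o['q'].round(4),o['joint_torque'].round(2),o['ft_force'].round(1))
snap('wrist','w9');c=snap('top','t9')
```

```text
22.6833 [ 0.5065 -0.3172  0.1197] -22.89627177821812 [-7.4630e-01  6.0680e-01  1.5843e+00  1.0000e-04  9.5200e-01  1.2240e+00] [-4.100e-01 -4.342e+01 -1.485e+01  3.000e-02 -1.800e-01 -1.000e-02] [ 0.  -0.2  0.6]
```

View pics/w9.png

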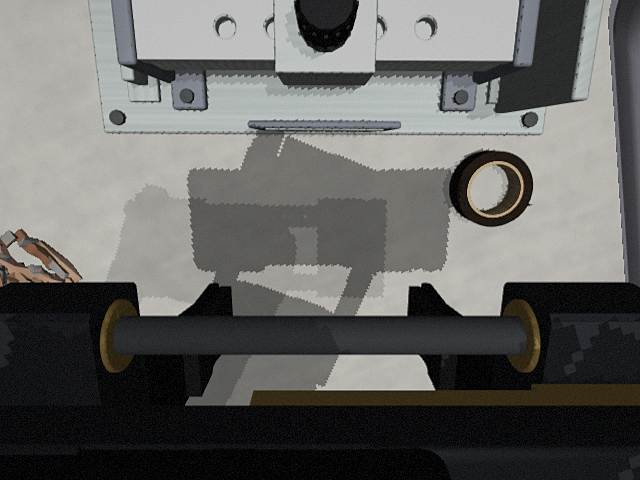

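View pics/t9.png

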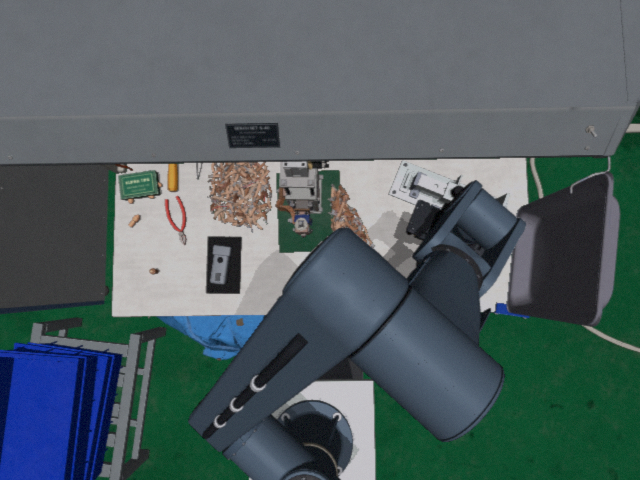

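Run:
```python
from h import *
c=load('w9');p=robot.get_obs()['position'];h=np.radians(head()[0])
ex=np.array([np.cos(h),np.sin(h),0]);ey=np.array([np.sin(h),-np.cos(h),0])
for n,u,v,z in [('hole L',226,27,.07),('hole R',425,27,.07),('sleeve fl',276,84,.0),('sleeve front top l',275,73,.076),('sleeve front top r',375,73,.076),('label l',249,126,.062),('label r',400,126,.062),('knob',327,30,.111),('knob l',297,10,.111),('knob r',357,10,.111)]:
    if z==0: continue
    w=px(c,u,v,z=z); print(n,w.round(4),'depth',px(c,u,v).round(4),'tool rel',((w-p)@ex*1000).round(1),((w-p)@ey*1000).round(1))
for v in range(0,60,5): print(v,px(c,327,v).round(4))
cv2.imwrite('pics/w9c.png',cv2.resize(c['color'][0:150,200:450],None,fx=3.2,fy=3.2,interpolation=cv2.INTER_CUBIC))
```

```text
hole L [ 0.6392 -0.3227  0.07  ] depth [ 0.6413 -0.322   0.0633] tool rel 125.1 -46.0
hole R [ 0.6006 -0.414   0.07  ] depth [ 0.6014 -0.4159  0.0639] tool rel 125.1 53.1
sleeve front top l [ 0.6092 -0.3366  0.076 ] depth [ 0.6217 -0.3341  0.0069] tool rel 102.9 -21.6
sleeve front top r [ 0.5898 -0.3824  0.076 ] depth [ 0.5962 -0.3947  0.006 ] tool rel 102.9 28.2
label l [ 0.5928 -0.3118  0.062 ] depth [ 0.5928 -0.3118  0.0618] tool rel 78.1 -38.0
label r [ 0.5606 -0.3878  0.062 ] depth [ 0.5607 -0.3876  0.0633] tool rel 78.1 44.5
knob [ 0.6094 -0.3641  0.111 ] depth [ 0.6096 -0.3641  0.1104] tool rel 113.8 3.7
knob l [ 0.6209 -0.3558  0.111 ] depth [ 0.6212 -0.3558  0.11  ] tool rel 121.2 -8.4
knob r [ 0.6115 -0.378   0.111 ] depth [ 0.6192 -0.3843  0.0772] tool rel 121.2 15.8
0 [ 0.6195 -0.3683  0.111 ]
5 [ 0.6175 -0.3674  0.1123]
10 [ 0.6159 -0.3668  0.1121]
15 [ 0.6143 -0.3661  0.1119]
20 [ 0.6129 -0.3655  0.1108]
25 [ 0.611  -0.3647  0.1118]
30 [ 0.6096 -0.3641  0.1104]
35 [ 0.6084 -0.3637  0.1078]
40 [ 0.6077 -0.3635  0.1027]
45 [ 0.6074 -0.3635  0.0944]
50 [ 0.6082 -0.3642  0.0791]
55 [ 0.6067 -0.3635  0.0764]
```

View pics/w9c.png

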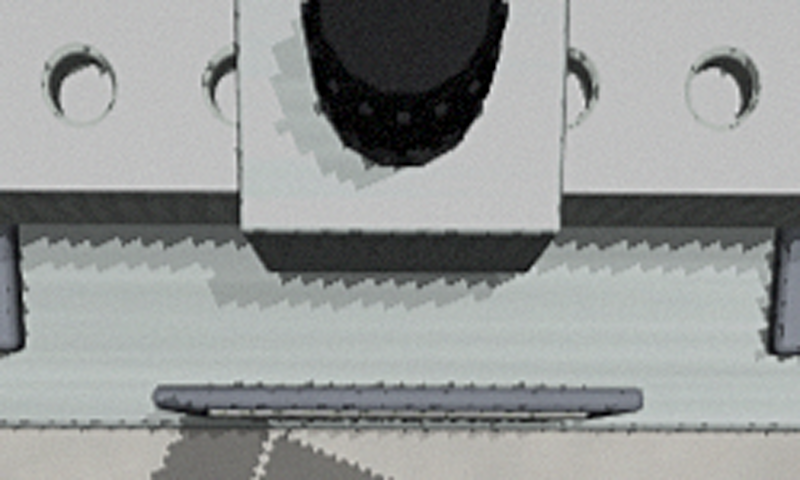

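Request:
{"fn": "step_arm", "kwargs": {"slide": [[0,3.5,10],[8,0,15],[14,0,12],[16,0,8],[12,0,0],[6,0,0],[0,0,0],[0,0,0]], "twist": [0,0,0,0,0,0,0,0], "jaw": 60}}

```text
time: 23.45
position: [0.5566, -0.3422, 0.075]
tool_rot: [0.98, -0.199, -0.0, -0.0]
ft_force: [0.0, -0.5, 0.1]
grip_width: 0.06
```

```bash
cat > s.py <<'E'
from h import *
o=robot.get_obs();p=o['position'];print(round(o['time'],2),p.round(4),round(head()[0],2),'q',o['q'].round(4),'tau',o['joint_torque'].round(2),'F',o['ft_force'].round(1),'w',round(o['grip_width'],4))
E
python3 s.py
```

```text
23.45 [ 0.5566 -0.3422  0.075 ] -22.94 q [-7.2190e-01  7.2940e-01  1.4621e+00 -2.0000e-04  9.5100e-01  1.2494e+00] tau [ 3.000e-02 -4.864e+01 -1.451e+01  6.000e-02 -1.300e-01  0.000e+00] F [ 0.  -0.5  0.1] w 0.06
```

Request:
{"fn": "step_arm", "kwargs": {"slide": [[3,0,0],[3,0,0],[3,0,0],[2,0,0],[0,0,0]], "twist": [0,0,0,0,0]}}

```text
time: 23.87
position: [0.5678, -0.3474, 0.0753]
tool_rot: [0.98, -0.199, 0.0, 0.0]
ft_force: [-0.2, 0.1, 0.2]
grip_width: 0.0596
```

```bash
python3 s.py
```

```text
23.87 [ 0.5678 -0.3474  0.0753] -22.97 q [-7.1660e-01  7.4170e-01  1.4295e+00  1.0000e-04  9.6940e-01  1.2551e+00] tau [ 5.000e-02 -4.965e+01 -1.438e+01  5.000e-02 -4.000e-02  1.000e-02] F [-0.2  0.1  0.2] w 0.0596
```

Request:
{"fn": "step_arm", "kwargs": {"slide": [[3,0,0],[3,0,0],[2,0,0],[0,0,0]], "twist": [0,0,0,0]}}

```text
time: 24.2
position: [0.5752, -0.3505, 0.0751]
tool_rot: [0.98, -0.199, 0.0, 0.0]
ft_force: [-0.9, -1.3, 0.3]
grip_width: 0.0598
```

```bash
python3 s.py
```

```text
24.2 [ 0.5752 -0.3505  0.0751] -22.97 q [-0.7128  0.751   1.407   0.      0.9828  1.2589] tau [ 5.000e-02 -5.021e+01 -1.462e+01  5.000e-02 -4.000e-02  1.000e-02] F [-0.9 -1.3  0.3] w 0.0598
```

Request:
{"fn": "step_arm", "kwargs": {"slide": [[2,0,0],[2,0,0],[1,0,0],[0,0,0]], "twist": [0,0,0,0]}}

```text
time: 24.53
position: [0.5795, -0.3522, 0.0751]
tool_rot: [0.98, -0.199, 0.0, 0.0]
ft_force: [0.1, -0.3, -0.3]
grip_width: 0.06
```

```bash
python3 s.py
```

```text
24.53 [ 0.5795 -0.3522  0.0751] -22.97 q [-0.7106  0.7563  1.3935  0.      0.9914  1.2611] tau [ 3.000e-02 -5.060e+01 -1.482e+01  5.000e-02 -5.000e-02  0.000e+00] F [ 0.1 -0.3 -0.3] w 0.06
```

Request:
{"fn": "step_arm", "kwargs": {"slide": [[2,0,0],[2,0,0],[1,0,0],[0,0,0]], "twist": [0,0,0,0]}}

```text
time: 24.87
position: [0.5842, -0.3542, 0.0751]
tool_rot: [0.98, -0.199, 0.0, 0.0]
ft_force: [0.6, 0.9, -0.7]
grip_width: 0.0601
```

```bash
python3 s.py
```

```text
24.87 [ 0.5842 -0.3542  0.0751] -22.97 q [-0.7083  0.7619  1.3794  0.      0.9998  1.2634] tau [ 2.000e-02 -5.097e+01 -1.496e+01  5.000e-02 -5.000e-02  0.000e+00] F [ 0.6  0.9 -0.7] w 0.0601
```

Run:
```python
from h import *
c=snap('top','t10')
cv2.imwrite('pics/t10c.png',cv2.resize(c['color'][130:270,380:540],None,fx=4.2,fy=4.2,interpolation=cv2.INTER_CUBIC))
K=c['camera_matrix'];r=R.from_quat(c['orientation']).as_matrix()
v,u=np.mgrid[0:480,0:640];d=c['depth']
P=np.stack([(u-K[0,2])/K[0,0]*d,(v-K[1,2])/K[1,1]*d,d],-1)@r.T+c['origin']
m=(P[...,2]>.36)&(P[...,1]<-.25)&(P[...,1]>-.48)&(P[...,0]>.52)&(P[...,0]<.66)
B=P[m]
for x in np.arange(.53,.66,.01):
    k=abs(B[:,0]-x)<.005
    print(round(x,2),[(round(float(y),2),round(float(B[kk,2].max()),3)) for y in np.arange(-.46,-.25,.02) if (kk:=k&(abs(B[:,1]-y)<.01)).any()])
```

```text
0.53 [(-0.38, 0.46), (-0.36, 0.466), (-0.3, 0.493), (-0.28, 0.499), (-0.26, 0.501)]
0.54 [(-0.38, 0.457), (-0.36, 0.458), (-0.34, 0.408), (-0.28, 0.493), (-0.26, 0.501)]
0.55 [(-0.4, 0.443), (-0.38, 0.449), (-0.36, 0.428), (-0.34, 0.421), (-0.32, 0.4), (-0.28, 0.487), (-0.26, 0.499)]
0.56 [(-0.4, 0.439), (-0.38, 0.441), (-0.36, 0.433), (-0.34, 0.427), (-0.32, 0.417), (-0.28, 0.487), (-0.26, 0.492)]
0.57 [(-0.42, 0.422), (-0.4, 0.434), (-0.38, 0.433), (-0.36, 0.432), (-0.34, 0.431), (-0.32, 0.422), (-0.3, 0.407), (-0.28, 0.482), (-0.26, 0.484)]
0.58 [(-0.42, 0.42), (-0.4, 0.427), (-0.38, 0.431), (-0.36, 0.434), (-0.34, 0.433), (-0.32, 0.43), (-0.3, 0.466), (-0.28, 0.476)]
0.59 [(-0.4, 0.421), (-0.38, 0.429), (-0.36, 0.432), (-0.34, 0.433), (-0.32, 0.434), (-0.3, 0.466), (-0.28, 0.468)]
0.6 [(-0.38, 0.425), (-0.36, 0.432), (-0.34, 0.436), (-0.32, 0.45), (-0.3, 0.46), (-0.28, 0.461)]
0.61 [(-0.46, 0.464), (-0.44, 0.464), (-0.42, 0.464), (-0.4, 0.465), (-0.38, 0.464), (-0.36, 0.464), (-0.34, 0.464), (-0.32, 0.465), (-0.3, 0.466), (-0.28, 0.465), (-0.26, 0.463)]
0.62 [(-0.46, 0.475), (-0.44, 0.476), (-0.42, 0.475), (-0.4, 0.475), (-0.38, 0.475), (-0.36, 0.476), (-0.34, 0.476), (-0.32, 0.476), (-0.3, 0.478), (-0.28, 0.474), (-0.26, 0.477)]
0.63 [(-0.46, 0.509), (-0.44, 0.488), (-0.42, 0.486), (-0.4, 0.486), (-0.38, 0.487), (-0.36, 0.486), (-0.34, 0.485), (-0.32, 0.488), (-0.3, 0.486), (-0.28, 0.486), (-0.26, 0.486)]
0.64 [(-0.46, 0.502), (-0.44, 0.498), (-0.42, 0.498), (-0.4, 0.499), (-0.38, 0.498), (-0.36, 0.498), (-0.34, 0.499), (-0.32, 0.498), (-0.3, 0.499), (-0.28, 0.499), (-0.26, 0.498)]
0.65 [(-0.46, 0.509), (-0.44, 0.509), (-0.42, 0.509), (-0.4, 0.509), (-0.38, 0.51), (-0.36, 0.511), (-0.34, 0.509), (-0.32, 0.509), (-0.3, 0.509), (-0.28, 0.511), (-0.26, 0.509)]
```

View pics/t10c.png

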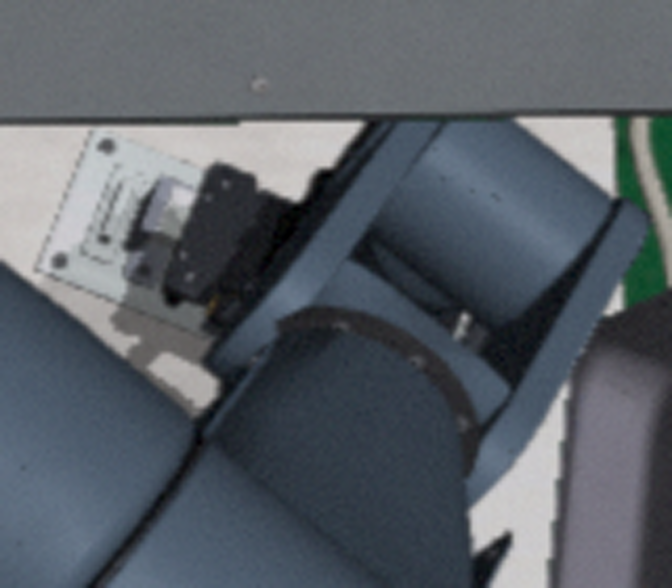

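Request:
{"fn": "step_arm", "kwargs": {"slide": [[1,0,0],[1,0,0],[1,0,0],[0,0,0]], "twist": [0,0,0,0]}}

```text
time: 25.25
position: [0.5869, -0.3553, 0.0751]
tool_rot: [0.98, -0.199, 0.0, 0.0]
ft_force: [-0.4, 0.4, 0.1]
grip_width: 0.0599
```

```bash
python3 s.py
```

```text
25.25 [ 0.5869 -0.3553  0.0751] -22.97 q [-0.707   0.7652  1.3711  0.      1.0049  1.2648] tau [ 2.000e-02 -5.117e+01 -1.500e+01  5.000e-02 -5.000e-02  0.000e+00] F [-0.4  0.4  0.1] w 0.0599
```

Request:
{"fn": "step_arm", "kwargs": {"slide": [[1,0,0],[1,0,0],[1,0,0],[0,0,0]], "twist": [0,0,0,0]}}

```text
time: 25.58
position: [0.5896, -0.3565, 0.0751]
tool_rot: [0.98, -0.199, 0.0, 0.0]
ft_force: [-0.5, 0.2, 0.0]
grip_width: 0.0603
```

```bash
python3 s.py
```

```text
25.58 [ 0.5896 -0.3565  0.0751] -22.97 q [-0.7057  0.7687  1.3625  0.      1.0101  1.2661] tau [ 2.000e-02 -5.139e+01 -1.509e+01  5.000e-02 -5.000e-02  0.000e+00] F [-0.5  0.2  0. ] w 0.0603
```

Request:
{"fn": "step_arm", "kwargs": {"slide": [[1,0,0],[1,0,0],[1,0,0],[1,0,0],[0,0,0]], "twist": [0,0,0,0,0]}}

```text
time: 26.0
position: [0.5933, -0.3581, 0.0751]
tool_rot: [0.98, -0.199, 0.0, 0.0]
ft_force: [0.7, -0.1, 0.8]
grip_width: 0.06
```

```bash
python3 s.py
```

```text
26.0 [ 0.5933 -0.3581  0.0751] -22.97 q [-0.7039  0.7732  1.3511  0.      1.0169  1.2678] tau [ 2.000e-02 -5.168e+01 -1.521e+01  5.000e-02 -5.000e-02  0.000e+00] F [ 0.7 -0.1  0.8] w 0.06
```

Request:
{"fn": "step_arm", "kwargs": {"slide": [[1,0,0],[1,0,0],[1,0,0],[1,0,0],[0,0,0]], "twist": [0,0,0,0,0]}}

```text
time: 26.42
position: [0.597, -0.3596, 0.0751]
tool_rot: [0.98, -0.199, 0.0, 0.0]
ft_force: [0.2, -0.5, -0.3]
grip_width: 0.0598
```

```bash
python3 s.py
python3 - <<'E'
from h import *
c=snap('top','t11')
cv2.imwrite('pics/t11c.png',cv2.resize(c['color'][130:210,440:520],None,fx=7,fy=7,interpolation=cv2.INTER_CUBIC))
E
```

```text
26.42 [ 0.597  -0.3596  0.0751] -22.97 q [-0.7022  0.7778  1.3396  0.      1.0238  1.2696] tau [ 2.000e-02 -5.197e+01 -1.533e+01  5.000e-02 -5.000e-02  0.000e+00] F [ 0.2 -0.5 -0.3] w 0.0598
```

View pics/t11c.png

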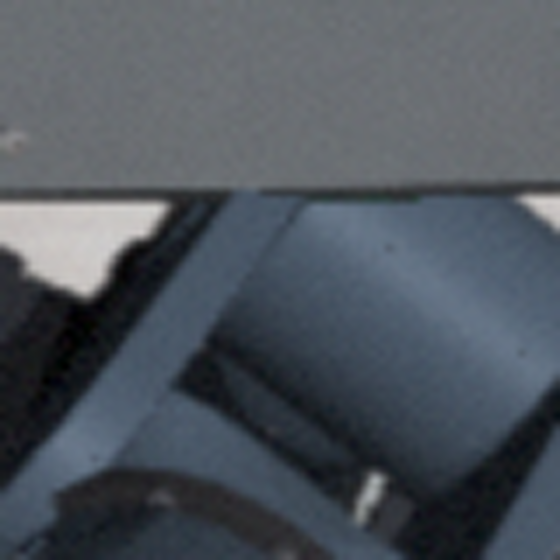

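Request:
{"fn": "step_arm", "kwargs": {"slide": [[1,0,0],[1,0,0],[1,0,0],[1,0,0],[1,0,0],[0,0,0]], "twist": [0,0,0,0,0,0]}}

```text
time: 26.97
position: [0.6016, -0.3616, 0.0751]
tool_rot: [0.98, -0.199, 0.0, 0.0]
ft_force: [0.3, -0.1, 0.3]
grip_width: 0.0598
```

```bash
python3 s.py
```

```text
26.97 [ 0.6016 -0.3616  0.0751] -22.97 q [-0.7     0.7836  1.3252  0.      1.0325  1.2717] tau [ 2.000e-02 -5.233e+01 -1.548e+01  5.000e-02 -5.000e-02  0.000e+00] F [ 0.3 -0.1  0.3] w 0.0598
```

Request:
{"fn": "step_arm", "kwargs": {"slide": [[1,0,0],[1,0,0],[1,0,0],[1,0,0],[1,0,0],[0,0,0]], "twist": [0,0,0,0,0,0]}}

```text
time: 27.47
position: [0.6062, -0.3635, 0.0751]
tool_rot: [0.98, -0.199, 0.0, 0.0]
ft_force: [0.5, -0.8, 0.5]
grip_width: 0.0601
```

```bash
python3 s.py
python3 - <<'E'
from h import *
c=snap('top','t12'); snap('wrist','w12')
cv2.imwrite('pics/t12c.png',cv2.resize(c['color'][130:210,440:520],None,fx=7,fy=7,interpolation=cv2.INTER_CUBIC))
E
```

```text
27.47 [ 0.6062 -0.3635  0.0751] -22.97 q [-0.6979  0.7894  1.3106  0.      1.0412  1.2738] tau [ 2.000e-02 -5.269e+01 -1.562e+01  5.000e-02 -5.000e-02  0.000e+00] F [ 0.5 -0.8  0.5] w 0.0601
```

View pics/t12c.png

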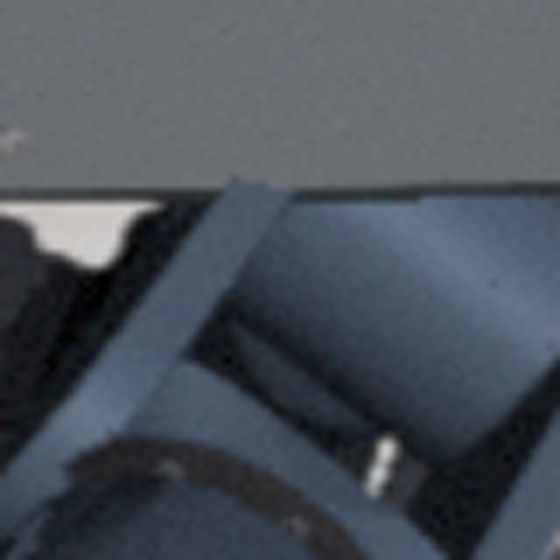

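View pics/w12.png

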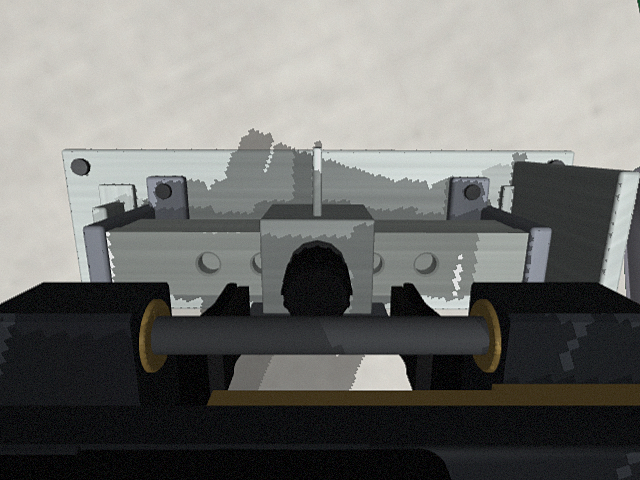

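Request:
{"fn": "step_arm", "kwargs": {"slide": [[1.5,0,0],[1.5,0,0],[1.5,0,0],[1.5,0,0],[1,0,0],[0,0,0]], "twist": [0,0,0,0,0,0]}}

```text
time: 28.07
position: [0.6127, -0.3663, 0.0751]
tool_rot: [0.98, -0.199, 0.0, 0.0]
ft_force: [-0.5, -0.3, 0.8]
grip_width: 0.0601
```

```bash
python3 s.py
```

```text
28.07 [ 0.6127 -0.3663  0.0751] -22.97 q [-0.695   0.7978  1.29    0.      1.0535  1.2767] tau [ 2.000e-02 -5.320e+01 -1.586e+01  5.000e-02 -5.000e-02  0.000e+00] F [-0.5 -0.3  0.8] w 0.0601
```

Request:
{"fn": "step_arm", "kwargs": {"slide": [[1.5,0,0],[1.5,0,0],[1.5,0,0],[1.5,0,0],[1,0,0],[0,0,0]], "twist": [0,0,0,0,0,0]}}

```text
time: 28.57
position: [0.6191, -0.369, 0.0751]
tool_rot: [0.98, -0.199, 0.0, 0.0]
ft_force: [-0.2, -0.5, -0.2]
grip_width: 0.0601
```

```bash
python3 s.py
python3 - <<'E'
from h import *
c=snap('wrist','w13');p=robot.get_obs()['position'];h=np.radians(head()[0])
ex=np.array([np.cos(h),np.sin(h),0]);ey=np.array([np.sin(h),-np.cos(h),0])
P=[]
for v in range(255,318,1):
  for u in range(280,355,1):
    w=px(c,u,v)
    if w[2]>.107 and w[2]<.116: P.append([(w-p)@ex*1000,(w-p)@ey*1000,w[2]])
P=np.array(P);print(len(P));print(np.percentile(P,[1,50,99],axis=0).round(3) if len(P) else '')
E
```

```text
28.57 [ 0.6191 -0.369   0.0751] -22.97 q [-6.9210e-01  8.0610e-01  1.2693e+00  1.0000e-04  1.0659e+00  1.2796e+00] tau [ 2.000e-02 -5.370e+01 -1.605e+01  5.000e-02 -5.000e-02  0.000e+00] F [-0.2 -0.5 -0.2] w 0.0601
857
[[  6.356 -11.68    0.107]
 [ 10.188  -1.201   0.111]
 [ 13.666   9.426   0.113]]
```

View pics/w13.png

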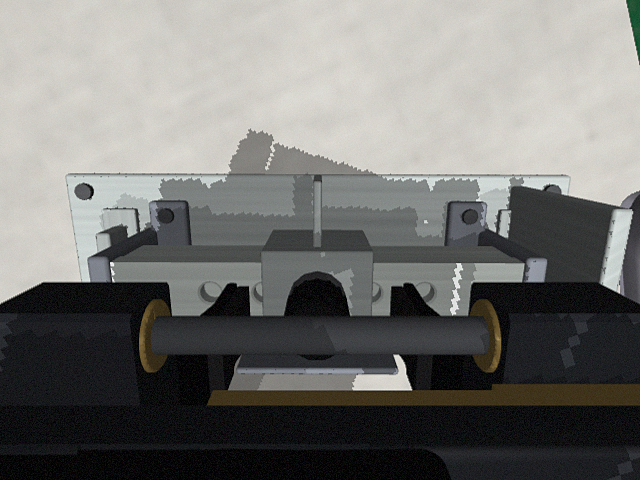

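Request:
{"fn": "step_arm", "kwargs": {"slide": [[1,-1,0],[0,0,0],[0,0,0],[0,0,0],[0,0,0],[0,0,0],[0,0,0],[0,0,0],[0,0,0],[0,0,0]], "twist": [0,0,0,0,0,0,0,0,0,0], "jaw": 10, "force": 25}}

```text
time: 29.45
position: [0.6201, -0.3683, 0.075]
tool_rot: [0.98, -0.199, -0.0, -0.0]
ft_force: [0.1, -0.1, -0.7]
grip_width: 0.0239
```

```bash
python3 s.py
```

```text
29.45 [ 0.6201 -0.3683  0.075 ] -22.97 q [-0.6904  0.8069  1.2674  0.      1.0674  1.2813] tau [-1.400e-01 -5.373e+01 -1.613e+01  1.000e-02 -1.000e-01 -0.000e+00] F [ 0.1 -0.1 -0.7] w 0.0239
```

Request:
{"fn": "step_arm", "kwargs": {"slide": [[0,0,-2],[0,0,-3],[0,0,-3],[0,0,-2],[0,0,-2],[0,0,0],[0,0,0]], "twist": [0,0,0,0,0,0,0]}}

```text
time: 30.03
position: [0.6201, -0.3682, 0.087]
tool_rot: [0.98, -0.199, -0.0, -0.0]
ft_force: [0.8, -0.0, -5.4]
grip_width: 0.0241
```

```bash
python3 s.py
python3 - <<'E'
from h import *
c=snap('wrist','w14')
for v in range(255,318,6): print(v,[px(c,u,v)[2].round(4) for u in (300,318,335)])
E
```

```text
30.03 [ 0.6201 -0.3682  0.087 ] -22.97 q [-0.6904  0.7926  1.2613  0.      1.0879  1.2813] tau [-8.000e-02 -5.710e+01 -1.712e+01 -3.000e-02  3.700e-01 -0.000e+00] F [ 0.8 -0.  -5.4] w 0.0241
255 [np.float64(0.0769), np.float64(0.077), np.float64(0.0764)]
261 [np.float64(0.0757), np.float64(0.0775), np.float64(0.077)]
267 [np.float64(0.0762), np.float64(0.0804), np.float64(0.0777)]
273 [np.float64(0.0779), np.float64(0.0816), np.float64(0.0798)]
279 [np.float64(0.0807), np.float64(0.0992), np.float64(0.083)]
285 [np.float64(0.0819), np.float64(0.1071), np.float64(0.0989)]
291 [np.float64(0.1039), np.float64(0.1131), np.float64(0.1065)]
297 [np.float64(0.1103), np.float64(0.1189), np.float64(0.1123)]
303 [np.float64(0.1162), np.float64(0.1227), np.float64(0.1195)]
309 [np.float64(0.121), np.float64(0.1234), np.float64(0.1232)]
315 [np.float64(0.1236), np.float64(0.1235), np.float64(0.1243)]
```

View pics/w14.png

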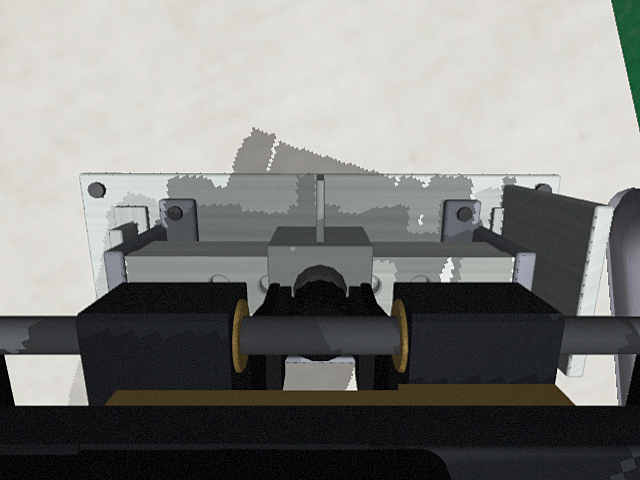

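Request:
{"fn": "step_arm", "kwargs": {"slide": [[0,-2,0],[0,-3,0],[0,-4,0],[0,-4,0],[0,-4,0],[0,-4,0],[0,-3,0],[0,-1,0],[0,0,0],[0,0,0]], "twist": [0,0,0,0,0,0,0,0,0,0]}}

```text
time: 30.92
position: [0.6302, -0.3445, 0.087]
tool_rot: [0.98, -0.199, 0.0, -0.001]
ft_force: [1.7, 0.0, -5.7]
grip_width: 0.0241
```

```bash
python3 s.py
python3 - <<'E'
from h import *
c=snap('wrist','w15')
p=robot.get_obs()['position'];print('moved',tf(p-np.array([.6201,-.3682,.087]),-22.97))
E
```

```text
30.92 [ 0.6302 -0.3445  0.087 ] -22.97 q [-0.6559  0.789   1.2701  0.0014  1.083   1.3152] tau [ -0.81 -57.03 -17.15  -0.31   0.32   0.  ] F [ 1.7  0.  -5.7] w 0.0241
moved [  0.1 -25.8  -0. ]
```

View pics/w15.png

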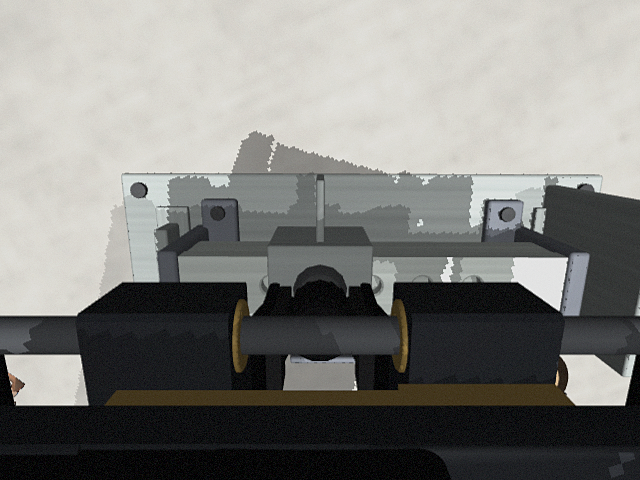

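Request:
{"fn": "step_arm", "kwargs": {"slide": [[0,0.5,0],[0,0,2],[0,0,2],[0,0,2],[0,0,2],[0,0,0]], "twist": [0,0,0,0,0,0]}}

```text
time: 31.47
position: [0.6297, -0.3457, 0.0786]
tool_rot: [0.98, -0.199, -0.0, -0.0]
ft_force: [2.8, 0.6, -4.2]
grip_width: 0.0239
```

```bash
python3 s.py
```

```text
31.47 [ 0.6297 -0.3457  0.0786] -22.98 q [-6.5730e-01  7.9910e-01  1.2741e+00  3.0000e-04  1.0685e+00  1.3145e+00] tau [ -1.15 -56.67 -16.8   -0.42   0.23   0.  ] F [ 2.8  0.6 -4.2] w 0.0239
```

Request:
{"fn": "step_arm", "kwargs": {"slide": [[0,0,1],[0,0,1],[0,0,1],[0,0,1],[0,0,0],[0,0,0]], "twist": [0,0,0,0,0,0]}}

```text
time: 31.97
position: [0.6297, -0.3458, 0.0752]
tool_rot: [0.98, -0.199, 0.0, 0.0]
ft_force: [0.5, 1.3, -2.8]
grip_width: 0.0243
```

```bash
python3 s.py
python3 - <<'E'
from h import *
c=snap('wrist','w16')
for v in range(255,318,6): print(v,[px(c,u,v)[2].round(4) for u in (300,318,335)])
E
```

```text
31.97 [ 0.6297 -0.3458  0.0752] -22.97 q [-6.5730e-01  8.0330e-01  1.2760e+00 -1.0000e-04  1.0622e+00  1.3145e+00] tau [ -1.07 -55.86 -16.7   -0.36   0.06  -0.  ] F [ 0.5  1.3 -2.8] w 0.0243
255 [np.float64(0.0767), np.float64(0.0761), np.float64(0.0769)]
261 [np.float64(0.0747), np.float64(0.0762), np.float64(0.0777)]
267 [np.float64(0.0764), np.float64(0.0761), np.float64(0.0758)]
273 [np.float64(0.0754), np.float64(0.0783), np.float64(0.0767)]
279 [np.float64(0.0762), np.float64(0.0881), np.float64(0.0795)]
285 [np.float64(0.0806), np.float64(0.0948), np.float64(0.0864)]
291 [np.float64(0.0912), np.float64(0.1027), np.float64(0.0945)]
297 [np.float64(0.0984), np.float64(0.1069), np.float64(0.1019)]
303 [np.float64(0.1054), np.float64(0.1098), np.float64(0.1084)]
309 [np.float64(0.1102), np.float64(0.1107), np.float64(0.111)]
315 [np.float64(0.1114), np.float64(0.1114), np.float64(0.1114)]
```

View pics/w16.png

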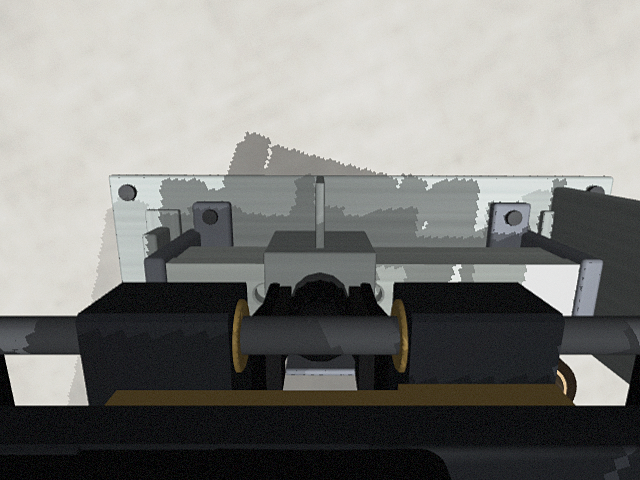

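Request:
{"fn": "step_arm", "kwargs": {"slide": [[0,0,0.6],[0,0,0],[0,0,0.4],[0,0,0],[0,0,0],[0,0,0]], "twist": [0,0,0,0,0,0]}}

```text
time: 32.52
position: [0.6298, -0.346, 0.075]
tool_rot: [0.98, -0.199, 0.0, 0.0]
ft_force: [-0.9, 1.1, 5.9]
grip_width: 0.0242
```

```bash
python3 s.py
```

```text
32.52 [ 0.6298 -0.346   0.075 ] -22.97 q [-6.5730e-01  8.0350e-01  1.2761e+00 -2.0000e-04  1.0614e+00  1.3145e+00] tau [ -0.91 -50.32 -15.87  -0.2   -0.76  -0.  ] F [-0.9  1.1  5.9] w 0.0242
```

Run:
```python
from h import *
c=snap('top','t17')
cv2.imwrite('pics/t17.png',c['color'])
a=cv2.absdiff(load('top0')['color'],c['color']).max(2)
print('diff mat',a[235:296,205:243].mean(),'gauge',a[280:302,315:336].mean(),'tip',a[265:276,148:160].mean())
for u,v in [(218,265),(217,250),(214,280)]: print(px(c,u,v).round(3))
```

```text
diff mat 16.70448662640207 gauge 108.49350649350649 tip 18.583333333333332
[0.449 0.234 0.038]
[0.488 0.237 0.036]
[0.411 0.245 0.031]
```

View pics/t17.png

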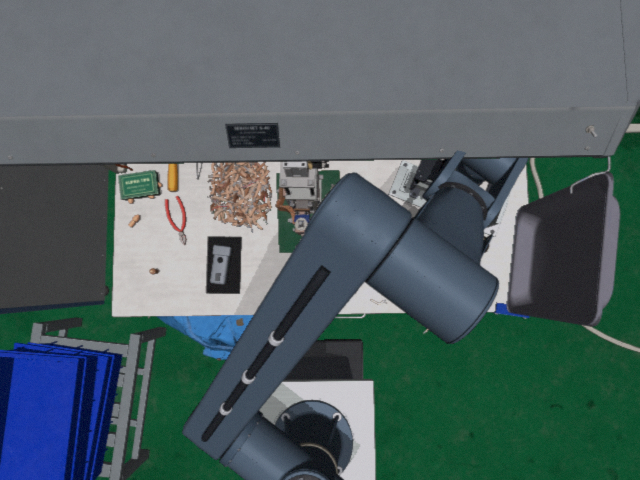

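```bash
python3 - <<'E'
from h import *
print(robot.hand_in())
E
python3 s.py
```

```text
the job is handed in; nothing more can be done
None
the job is handed in; nothing more can be done
```

I finished every step and handed the job in at about 32.6 s; no verdict came back.

- **Scan:** I aimed the scanner square at the label from about 71 mm, about 2 to 3 mm off its middle, and held it there for just over 2 s. I then laid it back flat on the mat; the last top view shows it there, within about 1 cm of the mat's centre.
- **Stop:** The knob lifted 12 mm and the sleeve moved about 24.4 mm away from the datum plate (measured at the arm). The pin then dropped in: the knob top read 0.111 m, the home height, and an extra 1 mm push met about 6 N without moving. The gripper still holds the knob at 25 N set grip.

**Checks that failed or disagreed:**
- **Missed grasps:** The first two scanner grasps missed. The fingertips measured about 12 mm behind the TCP, not 17 mm ahead as `robot.finger_overhang` says. I worked from the measured value after that.
- **Hood lip:** In the top view the left side of the wrist fork runs through the lip of the overhead hood while gripping the knob. Joint torques and wrist force showed no contact as I moved in slowly.
- **Loose parts:** The copper tip was unmoved in the last view. The arm hid the gauge block, and the tape was only partly in view in the last wrist picture. No force reading suggested I touched either one.

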